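Rack the toasting forks and draw them out until they lock

TASK

Get the toasting forks ready in the camper galley: press the red handle of each fork that is there down into a lane of its own in the rack, tines towards the side where the clips have a gap, until the spring clips snap over both ends and the handle lies fully down, and draw its tube out by the black grip block until the yellow lock button clicks out. At the end every fork lies snapped in and locked at full length, and the other things on the counter are left as they were.

Things in the scene. Friction and masses are not known exactly. Their poses are not given: they have to be found in the camera images.
- lane1 (a point): Middle of lane 1 of the toasting-fork rack, on its two black saddles, 30 mm above the table. The rack, screwed down, has a base plate 180 x 260 x 12 mm and four parallel, equal lanes 66 mm apart. x: along the lanes to the side where the tines must point; y: to the next lane (lane2 at +66 mm); z up. A fork is snapped in when its origin and x lie on this point's, within about 3 mm.
- lane2 (a point): Middle of lane 2, like lane1. Saddles: 18 mm long, centred 41 mm before and behind this point; the 64 mm between them is open for fingers down to the base plate, 18 mm below. Cheeks beside the saddles stand 38 mm apart and 16 mm above the saddle floor, then flare out by 7 mm a side over another 9 mm.
- lane3 (a point): Middle of lane 3, like lane1. Metal end stops: inner faces 129 mm apart, 14 mm above the saddle floor. Blue spring clips over both ends, noses 20 mm above the floor (tops 25 mm): the handle's bevelled ends push them apart on the way down, with about 15 N in all, then they snap over the ends and hold the handle.
- lane4 (a point): Middle of lane 4, like lane1. In every lane, on the +x end only, the end stop and the clip have a gap 18 mm wide in the middle for the fork's collar and tube; at the other end they are one piece. The end stops take the pull when the tube is drawn out, so the handle stays in its lane.
- forkA: Telescoping toasting fork, about 175 g, lying flat (may be absent). Red handle 124 x 34 x 24 mm high, both ends (last 12 mm) bevelled to an edge at half height. Origin: middle of its underside; x towards the tines, z up. Ahead of it: metal collar to 72 mm; on the sliding tube a black grip block 28 x 18 x 20 mm high, its middle 96 mm + tube value ahead of the origin, 12 mm above the underside; blunt tines to 138 mm + tube value.
- tubeA (a joint): How far forkA's tube is drawn out, in m: 0 pushed in, 0.084 hard stop. It slides stiffly (about 4 N). At about 0.080 the yellow lock button comes free of the collar and clicks out; from then on the tube cannot slide back.
- catchA (a joint): Yellow lock button on top of forkA's tube, just ahead of the collar once the tube is out, in m: 0 held in (hidden inside the handle), 0.005 clicked out.
- forkB: Telescoping toasting fork, about 175 g, lying flat (may be absent). Red handle 124 x 34 x 24 mm high, both ends (last 12 mm) bevelled to an edge at half height. Origin: middle of its underside; x towards the tines, z up. Ahead of it: metal collar to 72 mm; on the sliding tube a black grip block 28 x 18 x 20 mm high, its middle 96 mm + tube value ahead of the origin, 12 mm above the underside; blunt tines to 138 mm + tube value.
- tubeB (a joint): How far forkB's tube is drawn out, in m: 0 pushed in, 0.084 hard stop. It slides stiffly (about 4 N). At about 0.080 the yellow lock button comes free of the collar and clicks out; from then on the tube cannot slide back.
- catchB (a joint): Yellow lock button on top of forkB's tube, just ahead of the collar once the tube is out, in m: 0 held in (hidden inside the handle), 0.005 clicked out.
- forkC: Telescoping toasting fork, about 175 g, lying flat (may be absent). Red handle 124 x 34 x 24 mm high, both ends (last 12 mm) bevelled to an edge at half height. Origin: middle of its underside; x towards the tines, z up. Ahead of it: metal collar to 72 mm; on the sliding tube a black grip block 28 x 18 x 20 mm high, its middle 96 mm + tube value ahead of the origin, 12 mm above the underside; blunt tines to 138 mm + tube value.
- tubeC (a joint): How far forkC's tube is drawn out, in m: 0 pushed in, 0.084 hard stop. It slides stiffly (about 4 N). At about 0.080 the yellow lock button comes free of the collar and clicks out; from then on the tube cannot slide back.
- catchC (a joint): Yellow lock button on top of forkC's tube, just ahead of the collar once the tube is out, in m: 0 held in (hidden inside the handle), 0.005 clicked out.
- forkD: Telescoping toasting fork, about 175 g, lying flat (may be absent). Red handle 124 x 34 x 24 mm high, both ends (last 12 mm) bevelled to an edge at half height. Origin: middle of its underside; x towards the tines, z up. Ahead of it: metal collar to 72 mm; on the sliding tube a black grip block 28 x 18 x 20 mm high, its middle 96 mm + tube value ahead of the origin, 12 mm above the underside; blunt tines to 138 mm + tube value.
- tubeD (a joint): How far forkD's tube is drawn out, in m: 0 pushed in, 0.084 hard stop. It slides stiffly (about 4 N). At about 0.080 the yellow lock button comes free of the collar and clicks out; from then on the tube cannot slide back.
- catchD (a joint): Yellow lock button on top of forkD's tube, just ahead of the collar once the tube is out, in m: 0 held in (hidden inside the handle), 0.005 clicked out.
- mug1: Bystander, loose: dark blue mug, 84 mm across, 85 mm tall; origin at the centre of its underside (of its length, for a tool). Leave it alone.
- mug2: Bystander, loose: dark blue mug, 84 mm across, 85 mm tall; origin at the centre of its underside (of its length, for a tool). Leave it alone.
- pepper_jar: Bystander, loose: brown glass jar, 48 mm across, 100 mm tall; origin at the centre of its underside (of its length, for a tool). Leave it alone.
- popcorn_pan: Bystander, loose: round red covered pan, 130 mm across, 37 mm tall; origin at the centre of its underside (of its length, for a tool). Leave it alone.
- oil_bottle: Bystander, loose: green bottle, 60 mm across, 140 mm tall; origin at the centre of its underside (of its length, for a tool). Leave it alone.
- turner: Bystander, loose: kitchen turner lying flat, 260 mm long; origin at the centre of its underside (of its length, for a tool). Leave it alone.
- bean_can: Bystander, loose: metal can, 74 mm across, 100 mm tall; origin at the centre of its underside (of its length, for a tool). Leave it alone.
Things that resemble listed ones, but are neither listed nor needed, are in the scene too. Leave any orange look-alike of the forkD alone.

How it is judged:
At the end, for the whole second after the job is handed in: Each fork present lies in its own lane: origin within 6 mm along, 4 mm across, 3.5 mm in height of the lane's point, within 0.08 rad, tines towards the rack's +x; tube out past 76.5 mm, lock button out over 3.5 mm; at rest (((x of forkA in the frame of lane1 between -0.006 and 0.006 m and y of forkA in the frame of lane1 between -0.004 and 0.004 m and z of forkA in the frame of lane1 between -0.0035 and 0.0035 m and angle between the x axis of forkA and the x axis of lane1, either way round below 0.08 rad and y of lane2 in the frame of forkA above 0.03 m and angle between forkA's own z axis and vertical below 0.1 rad) or (x of forkA in the frame of lane2 between -0.006 and 0.006 m and y of forkA in the frame of lane2 between -0.004 and 0.004 m and z of forkA in the frame of lane2 between -0.0035 and 0.0035 m and angle between the x axis of forkA and the x axis of lane2, either way round below 0.08 rad and y of lane3 in the frame of forkA above 0.03 m and angle between forkA's own z axis and vertical below 0.1 rad) or (x of forkA in the frame of lane3 between -0.006 and 0.006 m and y of forkA in the frame of lane3 between -0.004 and 0.004 m and z of forkA in the frame of lane3 between -0.0035 and 0.0035 m and angle between the x axis of forkA and the x axis of lane3, either way round below 0.08 rad and y of lane4 in the frame of forkA above 0.03 m and angle between forkA's own z axis and vertical below 0.1 rad) or (x of forkA in the frame of lane4 between -0.006 and 0.006 m and y of forkA in the frame of lane4 between -0.004 and 0.004 m and z of forkA in the frame of lane4 between -0.0035 and 0.0035 m and angle between the x axis of forkA and the x axis of lane4, either way round below 0.08 rad and y of lane3 in the frame of forkA below -0.03 m and angle between forkA's own z axis and vertical below 0.1 rad)) and value of joint each of tubeA, tubeB, tubeC, tubeD above 0.0765 m and value of joint each of catchA, catchB, catchC, catchD above 0.0035 m and linear speed of each of forkA, forkB, forkC, forkD below 0.02 m/s and ((x of forkB in the frame of lane1 between -0.006 and 0.006 m and y of forkB in the frame of lane1 between -0.004 and 0.004 m and z of forkB in the frame of lane1 between -0.0035 and 0.0035 m and angle between the x axis of forkB and the x axis of lane1, either way round below 0.08 rad and y of lane2 in the frame of forkB above 0.03 m and angle between forkB's own z axis and vertical below 0.1 rad) or (x of forkB in the frame of lane2 between -0.006 and 0.006 m and y of forkB in the frame of lane2 between -0.004 and 0.004 m and z of forkB in the frame of lane2 between -0.0035 and 0.0035 m and angle between the x axis of forkB and the x axis of lane2, either way round below 0.08 rad and y of lane3 in the frame of forkB above 0.03 m and angle between forkB's own z axis and vertical below 0.1 rad) or (x of forkB in the frame of lane3 between -0.006 and 0.006 m and y of forkB in the frame of lane3 between -0.004 and 0.004 m and z of forkB in the frame of lane3 between -0.0035 and 0.0035 m and angle between the x axis of forkB and the x axis of lane3, either way round below 0.08 rad and y of lane4 in the frame of forkB above 0.03 m and angle between forkB's own z axis and vertical below 0.1 rad) or (x of forkB in the frame of lane4 between -0.006 and 0.006 m and y of forkB in the frame of lane4 between -0.004 and 0.004 m and z of forkB in the frame of lane4 between -0.0035 and 0.0035 m and angle between the x axis of forkB and the x axis of lane4, either way round below 0.08 rad and y of lane3 in the frame of forkB below -0.03 m and angle between forkB's own z axis and vertical below 0.1 rad)) and ((x of forkC in the frame of lane1 between -0.006 and 0.006 m and y of forkC in the frame of lane1 between -0.004 and 0.004 m and z of forkC in the frame of lane1 between -0.0035 and 0.0035 m and angle between the x axis of forkC and the x axis of lane1, either way round below 0.08 rad and y of lane2 in the frame of forkC above 0.03 m and angle between forkC's own z axis and vertical below 0.1 rad) or (x of forkC in the frame of lane2 between -0.006 and 0.006 m and y of forkC in the frame of lane2 between -0.004 and 0.004 m and z of forkC in the frame of lane2 between -0.0035 and 0.0035 m and angle between the x axis of forkC and the x axis of lane2, either way round below 0.08 rad and y of lane3 in the frame of forkC above 0.03 m and angle between forkC's own z axis and vertical below 0.1 rad) or (x of forkC in the frame of lane3 between -0.006 and 0.006 m and y of forkC in the frame of lane3 between -0.004 and 0.004 m and z of forkC in the frame of lane3 between -0.0035 and 0.0035 m and angle between the x axis of forkC and the x axis of lane3, either way round below 0.08 rad and y of lane4 in the frame of forkC above 0.03 m and angle between forkC's own z axis and vertical below 0.1 rad) or (x of forkC in the frame of lane4 between -0.006 and 0.006 m and y of forkC in the frame of lane4 between -0.004 and 0.004 m and z of forkC in the frame of lane4 between -0.0035 and 0.0035 m and angle between the x axis of forkC and the x axis of lane4, either way round below 0.08 rad and y of lane3 in the frame of forkC below -0.03 m and angle between forkC's own z axis and vertical below 0.1 rad)) and ((x of forkD in the frame of lane1 between -0.006 and 0.006 m and y of forkD in the frame of lane1 between -0.004 and 0.004 m and z of forkD in the frame of lane1 between -0.0035 and 0.0035 m and angle between the x axis of forkD and the x axis of lane1, either way round below 0.08 rad and y of lane2 in the frame of forkD above 0.03 m and angle between forkD's own z axis and vertical below 0.1 rad) or (x of forkD in the frame of lane2 between -0.006 and 0.006 m and y of forkD in the frame of lane2 between -0.004 and 0.004 m and z of forkD in the frame of lane2 between -0.0035 and 0.0035 m and angle between the x axis of forkD and the x axis of lane2, either way round below 0.08 rad and y of lane3 in the frame of forkD above 0.03 m and angle between forkD's own z axis and vertical below 0.1 rad) or (x of forkD in the frame of lane3 between -0.006 and 0.006 m and y of forkD in the frame of lane3 between -0.004 and 0.004 m and z of forkD in the frame of lane3 between -0.0035 and 0.0035 m and angle between the x axis of forkD and the x axis of lane3, either way round below 0.08 rad and y of lane4 in the frame of forkD above 0.03 m and angle between forkD's own z axis and vertical below 0.1 rad) or (x of forkD in the frame of lane4 between -0.006 and 0.006 m and y of forkD in the frame of lane4 between -0.004 and 0.004 m and z of forkD in the frame of lane4 between -0.0035 and 0.0035 m and angle between the x axis of forkD and the x axis of lane4, either way round below 0.08 rad and y of lane3 in the frame of forkD below -0.03 m and angle between forkD's own z axis and vertical below 0.1 rad))); the robot touches nothing.
It fails at once if a bystander is knocked over or pushed more than 5 cm from its place (distance of any of mug1, mug2, pepper_jar, popcorn_pan, oil_bottle, turner, bean_can from where it was at the start of the episode above 0.05 m or angle between any of mug1, mug2, pepper_jar, popcorn_pan, oil_bottle, turner, bean_can's own z axis and vertical above 0.6 rad).
Of forkA, forkB, forkC, forkD only 3 to 4 are there at a start; the rules pass over those that are not, and their reading is None.
At some moment in a run one of forkA, forkB, forkC, forkD may be knocked a few centimetres aside while the robot is not near it.
Once in a run the grip may slacken for a moment while it holds something.
It also fails if it takes over 210 s, if anything falls off the work surface, if the arm or the gripper's body presses on something with over 40 N, if the wrist force passes 120 N, or if a joint passes its speed limit or range.

ROBOT

A 6-joint arm with a two-finger parallel gripper is mounted at the origin on the work surface. World frame = base frame: x ahead of the robot, y to its left, z up, the work surface at z = 0. Lengths are in m, angles in rad, forces in N, time in s.
With the tool pointing down it reaches from about 0.35 to 0.775 m from the base axis. Payload 5.5 kg.
Tool frame: the origin (TCP) lies on the centre line of the jaws, within the pads' length; the fingertips stand 8 mm ahead of it and the grasp point (between the pads) lies 11 mm behind it; z points along the fingers, y is the direction in which the jaws open and shut (so a half turn about z gives the same grasp; the last joint's range is limited). The gripper opens to 85 mm and grips with 20 to 120 N. Pads are 22 mm wide; open, the fingers measure 114 mm over their backs; the gripper's body (76 mm by 85 mm) begins 54 mm behind the grasp point. The pads swing forward as they close: fully open they stand 13 mm farther back than shut.
Start: joints at [-0.14, 0.313, 0.046, 1.304, 0, 1.431], TCP at [0.575, -0, 0.239] pointing down, gripper open.
Joint ranges: [-2.76, 2.76], [-0.86, 1.69], [-1.03, 1.26], [-2.2, 2.34], [-1.47, 1.5], [-3.14, 3.14]. Speed limits (rad/s): [2.57, 2.57, 3.14, 3.14, 3.14, 3.14].

INTERFACE

Orientations are given as a unit quaternion [w, x, y, z].
In Python, from workcell import env gives the robot as it stands. The module is installed in compiled form; this text tells all that it offers.
- The arm moves only by the tool play_rows, never from a script. Its argument "steps" is a list of rows, each an object with "claw": the closure in counts, from 0 (fully open) to 255 (shut); "dp": the shift along the tool's x, y, z in m, a list of three; "angular": the turn, a rotation vector about the tool's x, y, z in degrees, a list of three. In form: [{"claw": claw, "dp": [dx, dy, dz], "angular": [wx, wy, wz]}, ...]. A call has exactly 8 rows; each row shifts and turns the commanded pose from where the row before left it, along the tool's axes as they then stand; what a row does not reach is not made up. A row lasts 1/12 s, in which the tool goes at most 41.7 mm and 7.16 degrees, less where a joint would pass 70% of its speed; a pose out of reach is approached as far as the arm can. A call is refused whole if a number of a shift passes 0.0417 or a number of a turn 7.16, either way. A call with a gripper value outside its range is refused whole. The fingers move at their own pace and stop on an object; "force" is the grip in N (left out, the last holds). Time passes only in rows, so rows that do not move let the fingers close, or fill a call up. It gives the time, the measured TCP pose, the force and the opening at its end, in the units of the state.
- env.get_state(): the state, without advancing time (a new reading comes with each control period).
- env.read_camera(name): name is "scene" or "side" or "wrist"; returns (picture, depth): 384x512x3 uint8, red, green, blue; 384x512 float32, m along the optical axis (not along the pixel's ray), 0 where there is no reading.
- env.calibration(name): a dict with "fx", "fy", "cx", "cy" (pixels), "k1" (the pictures are not rectified: a ray, as slopes to the right and down, at radius r is drawn at 1 + k1 r^2 times it, then the intrinsics apply), "world_from_camera" (4x4, takes a point from camera to world coordinates); the wrist camera has in their place "hand_eye" (4x4, takes a point from camera to tool coordinates, whose origin is the TCP and whose axes are the flange's). Camera axes: x right, y down, z forward; pixel columns grow to the right and rows downward; lengths in m; the calibration is good to about 2 mm. A picture is of the moment at which its call begins: read the wrist's pose just before it. calibration takes no time and is no camera call.
- env.hand_in(): hands the job in, once; it reports no verdict.
The state is a dict: "clock": time; "joint_pos": joint angles; "qvel": joint speeds; "tau": joint torques, N m; "tcp_pos": TCP position; "orientation": TCP orientation; "wrist_force": force on the tool from outside, world axes, zero at the start; "ft_torque": the same for the moment, N m; "finger_gap": finger opening in m.
Only numpy, scipy, OpenCV 4.12 (cv2) and the standard library are available. Lean on these libraries where they do the work, as an engineer would, in place of code of your own. Each camera call takes 0.05 s, during which the arm holds its last target. There are 200 camera calls.

## Working session

There is one attempt and no reset: what is moved stays moved. The work goes in short steps, Python scripts to look and compute and a tool call to move; the robot and the scene stay as the last step left them, time stands still between calls to the robot, and variables do not carry over. Pictures are saved under pics/ and viewed, about 12 in all and at most 16, crops included, and the job is handed in when it is done.

Besides the shell and the picture viewer there is one more tool, called after "Emit:" by a JSON object that holds its "api" and its "payload". play_rows: Moves the arm, as the interface text tells. Its arguments: {"type":"object","properties":{"steps":{"type":"array","items":{"type":"object","properties":{"claw":{"type":"number"},"dp":{"type":"array","items":{"type":"number"}},"angular":{"type":"array","items":{"type":"number"}}}}},"force":{"type":"number"}},"required":["steps"]}

```bash
mkdir -p pics
cat > h.py <<'E'
import numpy as np, cv2
from workcell import env
from scipy.spatial.transform import Rotation as R
def st():
    s=env.get_state(); q=s['orientation']
    return s,np.array(s['tcp_pos']),R.from_quat([q[1],q[2],q[3],q[0]])
def cam(name,save=None):
    s,p,r=st(); im,d=env.read_camera(name); c=env.calibration(name)
    if save: cv2.imwrite('pics/'+save,im[:,:,::-1])
    if name=='wrist':
        T=np.eye(4);T[:3,:3]=r.as_matrix();T[:3,3]=p;T=T@np.array(c['hand_eye'])
    else: T=np.array(c['world_from_camera'])
    K=np.array([[c['fx'],0,c['cx']],[0,c['fy'],c['cy']],[0,0,1]])
    v,u=np.mgrid[0:384,0:512].astype(np.float64)
    pts=np.stack([u.ravel(),v.ravel()],1)[:,None]
    n=cv2.undistortPoints(pts,K,np.array([c['k1'],0,0,0,0.]))[:,0].reshape(384,512,2)
    P=np.dstack([n[...,0]*d,n[...,1]*d,d])
    W=P@T[:3,:3].T+T[:3,3]; W[d==0]=np.nan
    return im,d,W
def ortho(im,W,save,x0=.2,x1=.85,y0=-.5,y1=.5,s=600):
    "top view: up = +x, left=+y"
    h=int((x1-x0)*s);w=int((y1-y0)*s); o=np.zeros((h,w,3),np.uint8); ok=~np.isnan(W[...,0])
    P=W[ok];C=im[ok];i=np.argsort(P[:,2]);P=P[i];C=C[i]
    a=((x1-P[:,0])*s).astype(int);b=((y1-P[:,1])*s).astype(int)
    k=(a>=0)&(a<h)&(b>=0)&(b<w); o[a[k],b[k]]=C[k][:,::-1]
    if save: cv2.imwrite('pics/'+save,o)
    return o
E
python3 - <<'E'
from h import *
s,p,r=st();print(s,r.as_matrix())
A=cam('scene');B=cam('side')
cv2.imwrite('pics/a.png',np.vstack([np.hstack([A[0]])])[:,:,::-1]);cv2.imwrite('pics/b.png',B[0][:,:,::-1])
for n in('scene','side','wrist'):print(env.calibration(n))
np.savez('first.npz',a=A[2],b=B[2],ia=A[0],ib=B[0])
E
```

```text
{'clock': 0.0, 'joint_pos': array([-1.39599442e-01,  3.14008685e-01,  4.49667053e-02,  1.30358637e+00,
        9.89591952e-06,  1.43120141e+00]), 'qvel': array([-8.22612078e-04, -4.20391819e-04, -8.77987545e-04, -2.08591905e-04,
       -6.92934258e-05, -1.14692913e-03]), 'tau': array([-2.90074182e-03, -4.80629075e+01,  2.98531097e+01,  1.95313990e-02,
       -3.83516899e-04, -4.27451073e-05]), 'tcp_pos': array([5.74503785e-01, 6.33374369e-05, 2.38399119e-01]), 'orientation': array([-7.34519358e-04,  7.07108086e-01,  7.07104883e-01, -5.47337967e-04]), 'wrist_force': array([ 0.06735771, -0.30111968, -0.16177614]), 'ft_torque': array([ 0.04265185, -0.01698907, -0.03594874]), 'finger_gap': 0.08572309975847678} [[ 4.76892427e-06  9.99998357e-01 -1.81281865e-03]
 [ 9.99999965e-01 -4.28904460e-06  2.64718456e-04]
 [ 2.64710246e-04 -1.81281985e-03 -9.99998322e-01]]
{'fx': 450.38897289175685, 'fy': 450.38897289175685, 'cx': 255.59206692707886, 'cy': 184.88201495106753, 'k1': -0.04734391122126411, 'world_from_camera': array([[ 0.42279437,  0.55704775, -0.71480258,  1.5212494 ],
       [ 0.9061
[... 344 characters left out ...]
12053,  0.19622409,  0.15215809],
       [-0.30931176,  0.74116078, -0.59582458,  1.1481333 ],
       [-0.00295971, -0.62729743, -0.77877415,  1.51032252],
       [ 0.        ,  0.        ,  0.        ,  1.        ]])}
{'fx': 309.284684637172, 'fy': 309.284684637172, 'cx': 258.50152967329336, 'cy': 189.2707966315557, 'k1': -0.08489259580534798, 'hand_eye': array([[ 1.45764700e-04, -9.60281154e-01, -2.79034198e-01,
         7.08635141e-02],
       [ 9.99999835e-01, -1.48978569e-05,  5.73660178e-04,
        -1.54366369e-04],
       [-5.55032070e-04, -2.79034235e-01,  9.60280994e-01,
        -1.35989093e-01],
       [ 0.00000000e+00,  0.00000000e+00,  0.00000000e+00,
         1.00000000e+00]])}
```

View pics/a.png

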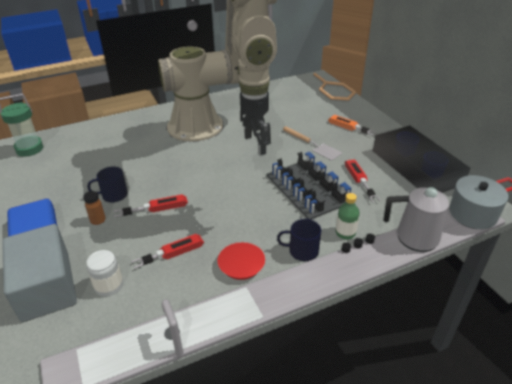

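View pics/b.png

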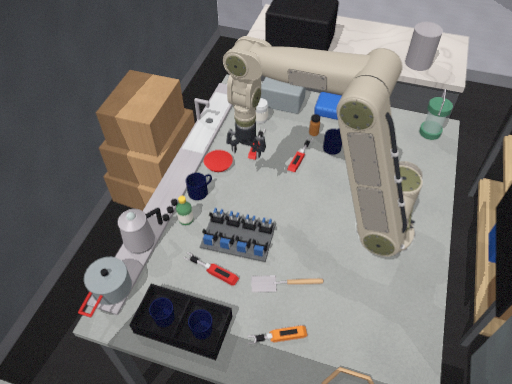

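The scene view shows three red forks, at (167,205), (178,247) and (360,177), with the rack at (310,185) and an orange look-alike at (347,124). I'll merge both clouds into a top view.

Run:
```python
from h import *
f=np.load('first.npz')
W=np.vstack([f['a'],f['b']]);I=np.vstack([f['ia'],f['ib']])
o=ortho(I,W,None,x0=.1,x1=1.0,y0=-.6,y1=.6,s=600)
o=cv2.dilate(o,np.ones((2,2)))
for i in range(10): cv2.putText(o,f'{1-.1*i:.1f}',(0,int(60*i)+8),0,.35,(0,255,255),1);cv2.line(o,(0,60*i),(8,60*i),(0,255,255))
for i in range(12): cv2.putText(o,f'{.6-.1*i:.1f}',(60*i,535),0,.35,(0,255,255),1)
cv2.imwrite('pics/c.png',o)
hsv=cv2.cvtColor(I,cv2.COLOR_RGB2HSV)
for nm,(k0,k1) in dict(a=(0,384),b=(384,768)).items():
    m=((hsv[k0:k1,:,0]<6)|(hsv[k0:k1,:,0]>172))&(hsv[k0:k1,:,1]>150)&(hsv[k0:k1,:,2]>90)
    n,l,s,c=cv2.connectedComponentsWithStats(m.astype(np.uint8))
    for j in range(1,n):
        if s[j,4]<80: continue
        P=W[k0:k1][l==j];P=P[~np.isnan(P[:,0])]
        if len(P)<20: continue
        t=P[P[:,2]>np.nanpercentile(P[:,2],60)-.004]
        (cx,cy),sz,an=cv2.minAreaRect(t[:,:2].astype(np.float32)*1000)
        print(nm,c[j].round(),len(P),np.round([cx,cy,*sz,an],1),np.percentile(P[:,2],[5,50,95]).round(3))
```

```text
a [355. 171.] 136 [545.7 389.2  30.9 100.8  80. ] [0.014 0.023 0.028]
a [168. 203.] 288 [ 431.7 -233.8  108.6   32.9   82.6] [0.007 0.021 0.027]
a [182. 246.] 379 [ 628.5 -251.8   34.   109.9    4. ] [0.008 0.023 0.027]
a [241. 260.] 1274 [ 758.1 -126.8  114.1  119.5   10.7] [0.027 0.033 0.038]
b [218. 161.] 463 [ 751.3 -122.7  117.3  116.6   39.7] [0.024 0.035 0.043]
b [296. 162.] 130 [ 424.9 -229.3  109.4   32.8   81.2] [0.01  0.024 0.032]
b [223. 275.] 243 [535.4 393.2  34.2 106.4  79. ] [0.009 0.024 0.031]
b [ 88. 305.] 160 [885.9 675.3  77.8  50.5  89.3] [-0.754  0.105  0.111]
```

View pics/c.png

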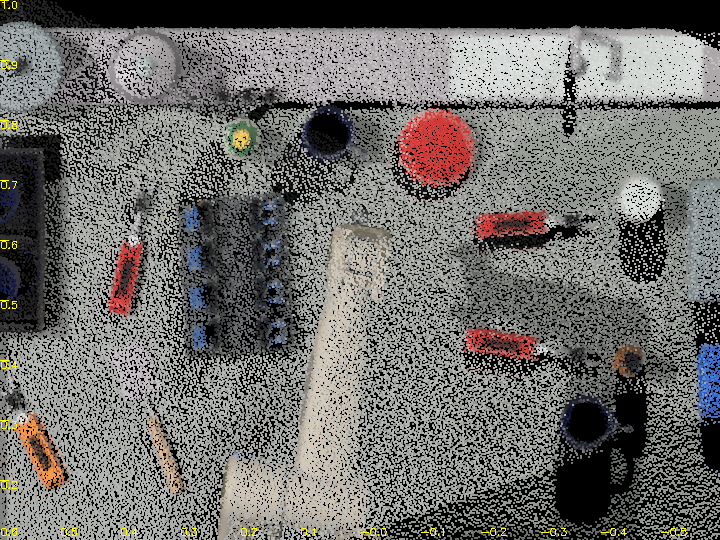

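Red forks in the top view: (0.43,-0.23) and (0.63,-0.25), both with tines towards -y, and (0.54,0.39) with tines towards +x. The rack runs from x 0.42 to 0.68 and y 0.13 to 0.31, so its lanes run along y. I'll look at the rack with the wrist camera next.

Emit:
{"api": "play_rows", "payload": {"steps": [{"claw": 0,"dp": [0.034,0,-0.012]},{"claw": 0,"dp": [0.034,0,-0.012]},{"claw": 0,"dp": [0.034,0,-0.012]},{"claw": 0,"dp": [0.034,0,-0.012]},{"claw": 0,"dp": [0.034,0,-0.012]},{"claw": 0,"dp": [0.034,0,-0.012]},{"claw": 0,"dp": [0.034,0,-0.012]},{"claw": 0,"dp": [0.034,0,-0.012]}]}}

```text
invalid input at $.steps[0]: expected keys claw, dp, angular
```

Run:
```python
from h import *
s,p,r=st();print(p,s['qvel'].round(2))
im,d,W=cam('wrist')
s,p,r=st();print(p)
cv2.imwrite('pics/d.png',cv2.resize(im,None,fx=1.5,fy=1.5,interpolation=cv2.INTER_CUBIC)[:,:,::-1])
np.savez('rack.npz',W=W,im=im)
hsv=cv2.cvtColor(im,cv2.COLOR_RGB2HSV)
m=(abs(hsv[...,0].astype(int)-108)<12)&(hsv[...,1]>120)&(hsv[...,2]>50)
n,l,s,c=cv2.connectedComponentsWithStats(m.astype(np.uint8))
for j in range(1,n):
    if s[j,4]<25: continue
    P=W[l==j];P=P[P[:,2]>.045]
    if len(P)>3: print(c[j].round(),s[j,4],P.mean(0).round(4),P.min(0).round(3),P.max(0).round(3))
```

```text
[5.74543647e-01 5.31071294e-05 2.38483187e-01] [-0.  0.  0.  0. -0.  0.]
[5.74630787e-01 3.17788032e-05 2.38594542e-01]
[345.  16.] 268 [0.6576 0.1516 0.0547] [0.653 0.141 0.045] [0.662 0.163 0.058]
[319.  18.] 276 [0.6318 0.1501 0.0548] [0.627 0.14  0.046] [0.636 0.162 0.058]
[277.  20.] 267 [0.592  0.1468 0.0549] [0.588 0.137 0.047] [0.596 0.158 0.058]
[250.  22.] 254 [0.5661 0.1454 0.0552] [0.561 0.135 0.046] [0.57  0.156 0.058]
[209.  25.] 263 [0.5266 0.1426 0.0549] [0.522 0.133 0.045] [0.531 0.154 0.058]
[183.  28.] 270 [0.5008 0.1412 0.0547] [0.496 0.131 0.045] [0.505 0.153 0.057]
[143.  32.] 280 [0.4611 0.1388 0.0547] [0.456 0.128 0.045] [0.466 0.15  0.057]
[118.  35.] 253 [0.4355 0.1371 0.0546] [0.431 0.127 0.045] [0.44  0.149 0.057]
[460. 120.] 822 [0.7685 0.0559 0.0861] [0.736 0.014 0.05 ] [0.818 0.095 0.089]
[430. 167.] 139 [0.7488 0.0068 0.074 ] [ 0.742 -0.005  0.069] [0.758 0.018 0.078]
```

View pics/d.png

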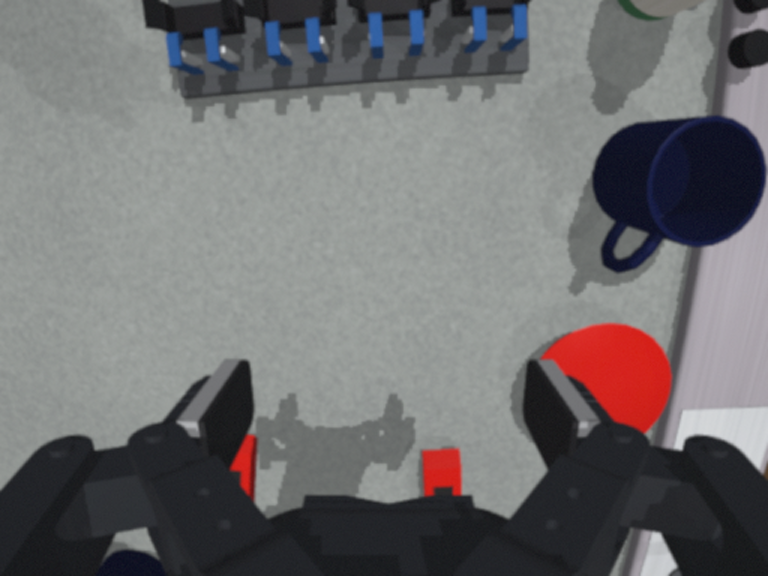

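The rack's -y side has the paired blue clips, so the gap is there: the lane x axis is about world -y, rotated roughly 3.7°, and lane 1 sits at x≈0.448. Forks 1 and 2 already point that way.

Emit:
{"api": "play_rows", "payload": {"steps": [{"claw": 0,"dp": [0.034,0,-0.012],"angular": [0,0,0]},{"claw": 0,"dp": [0.034,0,-0.012],"angular": [0,0,0]},{"claw": 0,"dp": [0.034,0,-0.012],"angular": [0,0,0]},{"claw": 0,"dp": [0.034,0,-0.012],"angular": [0,0,0]},{"claw": 0,"dp": [0.034,0,-0.012],"angular": [0,0,0]},{"claw": 0,"dp": [0.034,0,-0.012],"angular": [0,0,0]},{"claw": 0,"dp": [0.034,0,-0.012],"angular": [0,0,0]},{"claw": 0,"dp": [0,0,0],"angular": [0,0,0]}]}}

```text
clock: 0.82
tcp_pos: [0.5748, 0.2437, 0.3251]
orientation: [-0.0, 0.705, 0.709, 0.002]
wrist_force: [-1.1, -1.4, -0.2]
finger_gap: 0.0856
```

Run:
```python
from h import *
im,d,W=cam('wrist')
s,p,r=st();print(p,s['clock'])
cv2.imwrite('pics/e.png',cv2.resize(im,None,fx=1.5,fy=1.5,interpolation=cv2.INTER_CUBIC)[:,:,::-1])
np.savez('rack.npz',W=W,im=im)
hsv=cv2.cvtColor(im,cv2.COLOR_RGB2HSV)
m=(abs(hsv[...,0].astype(int)-108)<12)&(hsv[...,1]>120)&(hsv[...,2]>50)
n,l,s,c=cv2.connectedComponentsWithStats(m.astype(np.uint8))
for j in range(1,n):
    if s[j,4]<25: continue
    P=W[l==j];P=P[P[:,2]>.045]
    if len(P)>3: print(c[j].round(),s[j,4],P.mean(0).round(4),P.min(0).round(3),P.max(0).round(3))
```

```text
[0.57494058 0.2411971  0.32396547] 0.8667
[305. 127.] 435 [0.6363 0.2821 0.0554] [0.619 0.27  0.045] [0.653 0.292 0.058]
[255. 130.] 437 [0.5704 0.2776 0.0555] [0.554 0.266 0.045] [0.588 0.288 0.058]
[205. 133.] 440 [0.5051 0.2732 0.0553] [0.488 0.261 0.047] [0.522 0.284 0.058]
[156. 136.] 419 [0.4402 0.2689 0.0552] [0.423 0.257 0.046] [0.457 0.28  0.058]
[316. 219.] 86 [0.6579 0.1539 0.0557] [0.654 0.144 0.052] [0.662 0.163 0.057]
[298. 221.] 77 [0.632  0.1518 0.0555] [0.629 0.142 0.048] [0.636 0.162 0.058]
[252. 223.] 78 [0.5664 0.1478 0.0555] [0.563 0.137 0.052] [0.57  0.157 0.059]
[270. 222.] 76 [0.592  0.15   0.0556] [0.588 0.14  0.053] [0.595 0.158 0.058]
[206. 226.] 90 [0.5006 0.1431 0.0548] [0.496 0.133 0.045] [0.505 0.153 0.057]
[223. 225.] 78 [0.5265 0.1446 0.0551] [0.523 0.134 0.046] [0.531 0.155 0.058]
[161. 228.] 94 [0.4353 0.1389 0.0546] [0.431 0.129 0.046] [0.439 0.149 0.057]
[178. 228.] 81 [0.4612 0.1396 0.0548] [0.457 0.129 0.046] [0.466 0.15  0.058]
[397. 257.] 450 [0.7868 0.0927 0.0713] [0.772 0.065 0.045] [0.816 0.098 0.089]
```

View pics/e.png

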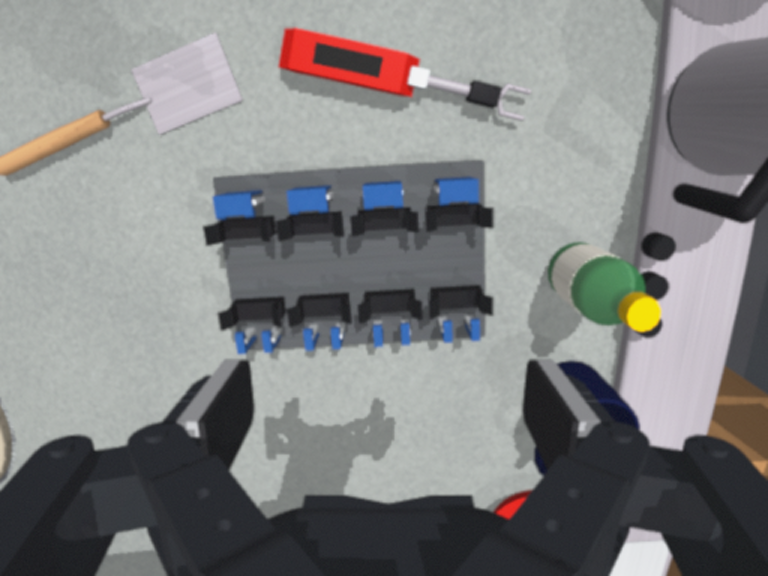

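This view shows the rack from above, with rear clips in the top row (y about 190 px) and the gap pairs in the bottom row (y about 335 px). Fork 3 is at (350,60) with tines to the right. Now I'll measure fork 3 from the same picture.

```bash
cat >> h.py <<'E'
L1=np.array([.4442,.2041]);LY=np.array([.9977,.068]);LX=np.array([.068,-.9977])
def lane(k): return L1+.0656*(k-1)*LY
def forks(im,W,hue=None):
    hsv=cv2.cvtColor(im,cv2.COLOR_RGB2HSV)
    m=((hsv[...,0]<6)|(hsv[...,0]>172))&(hsv[...,1]>140)&(hsv[...,2]>80)
    m=cv2.morphologyEx(m.astype(np.uint8),cv2.MORPH_CLOSE,np.ones((5,5)))
    n,l,s,c=cv2.connectedComponentsWithStats(m); out=[]
    for j in range(1,n):
        if s[j,4]<150: continue
        P=W[(l==j)];P=P[~np.isnan(P[:,0])]
        if len(P)<100: continue
        zt=np.percentile(P[:,2],80); P=P[(P[:,2]>zt-.006)&(P[:,2]<zt+.006)]
        (cx,cy),(w,h),_=r=cv2.minAreaRect(P[:,:2].astype(np.float32)*1000)
        b=cv2.boxPoints(r);e=b[1]-b[0] if np.linalg.norm(b[1]-b[0])>np.linalg.norm(b[2]-b[1]) else b[2]-b[1]
        out.append((c[j].round(),np.round([cx,cy,w,h],1),'ang',round(np.degrees(np.arctan2(e[1],e[0])),1),'ztop',round(zt,4)))
    return out
E
python3 - <<'E'
from h import *
f=np.load('rack.npz')
for x in forks(f['im'],f['W']): print(x)
hsv=cv2.cvtColor(f['im'],cv2.COLOR_RGB2HSV)
E
```

```text
(array([231.,  41.]), array([540.4, 392.3,  34.2, 114.2]), 'ang', np.float32(-12.0), 'ztop', np.float64(0.026))
(array([341., 337.]), array([721.9, -77.3,  38.1,  13.2]), 'ang', np.float32(48.9), 'ztop', np.float64(0.0318))
```

Emit:
{"api": "play_rows", "payload": {"steps": [{"claw": 0,"dp": [0.0385,-0.0085,0],"angular": [0,0,0]},{"claw": 0,"dp": [0.0385,-0.0085,0],"angular": [0,0,0]},{"claw": 0,"dp": [0.0385,-0.0085,0],"angular": [0,0,0]},{"claw": 0,"dp": [0.0385,-0.0085,0],"angular": [0,0,0]},{"claw": 0,"dp": [0,0,0.02],"angular": [0,0,-7]},{"claw": 0,"dp": [0,0,0.02],"angular": [0,0,-7]},{"claw": 0,"dp": [0,0,0.02],"angular": [0,0,-7]},{"claw": 0,"dp": [0,0,0.02],"angular": [0,0,-7]}]}}

```text
clock: 1.53
tcp_pos: [0.5409, 0.3911, 0.2415]
orientation: [-0.0, 0.513, 0.859, -0.001]
wrist_force: [0.3, -0.4, 0.5]
finger_gap: 0.0857
```

Emit:
{"api": "play_rows", "payload": {"steps": [{"claw": 0,"dp": [0,0,0],"angular": [0,0,-7.15]},{"claw": 0,"dp": [0,0,0],"angular": [0,0,-7.15]},{"claw": 0,"dp": [0,0,0],"angular": [0,0,-7.15]},{"claw": 0,"dp": [0,0,0],"angular": [0,0,-7.15]},{"claw": 0,"dp": [0,0,0],"angular": [0,0,-7.15]},{"claw": 0,"dp": [0,0,0],"angular": [0,0,-7.15]},{"claw": 0,"dp": [0,0,0],"angular": [0,0,-7.15]},{"claw": 0,"dp": [0,0,0],"angular": [0,0,0]}]}}

```text
clock: 2.2
tcp_pos: [0.5412, 0.3906, 0.2424]
orientation: [-0.001, 0.103, 0.995, -0.001]
wrist_force: [0.1, 0.2, -0.1]
finger_gap: 0.0853
```

```bash
cat >> h.py <<'E'
def tool(target,ang):
    "offset to target (x,y,z) in current tool axes; turn to fork angle ang (deg, mod 180)"
    s,p,r=st(); M=r.as_matrix(); phi=np.degrees(np.arctan2(M[1,0],M[0,0]))
    t=((ang-phi)+90)%180-90
    print('tcp',p.round(4),'phi',phi.round(2),'tilt',np.degrees(np.arccos(-M[2,2])).round(2),'dp tool',(M.T@(np.array(target)-p)).round(4),'turn z',(-t).round(2),'gap',s['finger_gap'],'F',s['wrist_force'].round(1),'t',s['clock'])
E
python3 - <<'E'
from h import *
im,d,W=cam('wrist')
for x in forks(im,W): print(x)
im,d,W=cam('wrist')
for x in forks(im,W): print(x)
tool((.5404,.3923,.012),-12)
print(st()[0]['joint_pos'])
E
```

```text
(array([260., 154.]), array([538.6, 392.8,  33.1, 112.2]), 'ang', np.float32(-12.1), 'ztop', np.float64(0.026))
(array([260., 154.]), array([538.7, 392.8,  33.2, 112.2]), 'ang', np.float32(-12.1), 'ztop', np.float64(0.0261))
tcp [0.5412 0.391  0.2427] phi 167.79 tilt 0.06 dp tool [0.0009 0.0013 0.2307] turn z -0.21 gap 0.08542473713014112 F [ 0.1 -1.3  0.2] t 2.3
[ 5.05625930e-01  5.03558247e-01  3.39704238e-01  1.40802639e+00
 -2.33930704e-04  7.18792671e-01]
```

Emit:
{"api": "play_rows", "payload": {"force": 70, "steps": [{"claw": 0,"dp": [0.002,0.001,0.0328],"angular": [0,0,0]},{"claw": 0,"dp": [0,0,0.033],"angular": [0,0,0]},{"claw": 0,"dp": [0,0,0.033],"angular": [0,0,0]},{"claw": 0,"dp": [0,0,0.033],"angular": [0,0,0]},{"claw": 0,"dp": [0,0,0.033],"angular": [0,0,0]},{"claw": 0,"dp": [0,0,0.033],"angular": [0,0,0]},{"claw": 0,"dp": [0,0,0.02],"angular": [0,0,0]},{"claw": 0,"dp": [0,0,0.012],"angular": [0,0,0]}]}}

```text
clock: 2.97
tcp_pos: [0.5372, 0.3917, 0.0097]
orientation: [-0.002, 0.106, 0.994, -0.002]
wrist_force: [0.3, -0.2, 0.8]
finger_gap: 0.0854
```

Emit:
{"api": "play_rows", "payload": {"steps": [{"claw": 255,"dp": [0,0,0],"angular": [0,0,0]},{"claw": 255,"dp": [0,0,0],"angular": [0,0,0]},{"claw": 255,"dp": [0,0,0],"angular": [0,0,0]},{"claw": 255,"dp": [0,0,0],"angular": [0,0,0]},{"claw": 255,"dp": [0,0,0],"angular": [0,0,0]},{"claw": 255,"dp": [0,0,0],"angular": [0,0,0]},{"claw": 255,"dp": [0,0,0],"angular": [0,0,0]},{"claw": 255,"dp": [0,0,0],"angular": [0,0,0]}]}}

```text
clock: 3.63
tcp_pos: [0.5409, 0.3943, 0.0161]
orientation: [0.002, 0.104, 0.995, 0.001]
wrist_force: [-1.2, -0.2, 5.9]
finger_gap: 0.0325
```

Emit:
{"api": "play_rows", "payload": {"steps": [{"claw": 255,"dp": [0,0,-0.03],"angular": [0,0,0]},{"claw": 255,"dp": [0,0,-0.03],"angular": [0,0,0]},{"claw": 255,"dp": [0,0,-0.03],"angular": [0,0,0]},{"claw": 255,"dp": [0,0,-0.03],"angular": [0,0,0]},{"claw": 255,"dp": [0,0,0],"angular": [0,0,7]},{"claw": 255,"dp": [0,0,0],"angular": [0,0,7]},{"claw": 255,"dp": [0,0,0],"angular": [0,0,7]},{"claw": 255,"dp": [0,0,0],"angular": [0,0,7]}]}}

```text
clock: 4.3
tcp_pos: [0.5393, 0.3935, 0.1343]
orientation: [0.0, 0.345, 0.939, 0.0]
wrist_force: [0.3, -0.6, -2.9]
finger_gap: 0.0323
```

Emit:
{"api": "play_rows", "payload": {"steps": [{"claw": 255,"dp": [0,0,0],"angular": [0,0,7]},{"claw": 255,"dp": [0,0,0],"angular": [0,0,7]},{"claw": 255,"dp": [0,0,0],"angular": [0,0,7]},{"claw": 255,"dp": [0,0,0],"angular": [0,0,7]},{"claw": 255,"dp": [0,0,0],"angular": [0,0,7]},{"claw": 255,"dp": [0,0,0],"angular": [0,0,7]},{"claw": 255,"dp": [0,0,0],"angular": [0,0,3.9]},{"claw": 255,"dp": [0,0,0],"angular": [0,0,0]}]}}

```text
clock: 4.97
tcp_pos: [0.5392, 0.3934, 0.1339]
orientation: [0.0, 0.682, 0.732, 0.0]
wrist_force: [0.4, 0.2, -1.4]
finger_gap: 0.0318
```

Run:
```python
from h import *
im,d,W=cam('wrist','f.png')
for x in forks(im,W): print(x)
for k in (1,2,3): tool((*lane(k),.14),93.9)
```

```text
(array([259., 210.]), array([538.7, 401.3,  34.3, 101.3]), 'ang', np.float32(-86.4), 'ztop', np.float64(0.1436))
tcp [0.5392 0.3934 0.1338] phi 94.24 tilt 0.02 dp tool [-0.1818 -0.1088 -0.0062] turn z 0.34 gap 0.032491386939899176 F [ 0.6  0.1 -1.4] t 5.0167
tcp [0.5392 0.3934 0.1338] phi 94.24 tilt 0.02 dp tool [-0.1822 -0.0432 -0.0062] turn z 0.34 gap 0.032491386939899176 F [ 0.6  0.1 -1.4] t 5.0167
tcp [0.5392 0.3934 0.1338] phi 94.24 tilt 0.02 dp tool [-0.1826  0.0224 -0.0062] turn z 0.34 gap 0.032491386939899176 F [ 0.6  0.1 -1.4] t 5.0167
```

View pics/f.png

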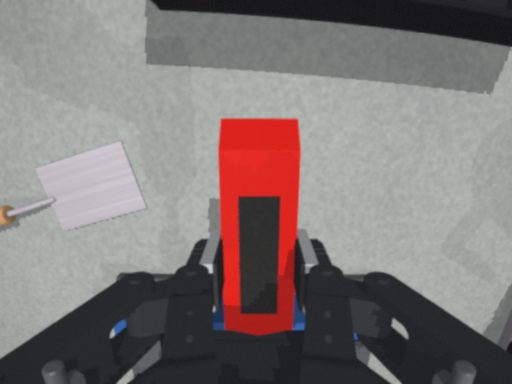

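The fork is held, with its rear end towards the camera: the handle spans columns 220–300 and its rear edge is at row 119. I need the fork's offset along the gripper.

```bash
cat >> h.py <<'E'
def held(im,W):
    hsv=cv2.cvtColor(im,cv2.COLOR_RGB2HSV)
    s,p,r=st();M=r.as_matrix()
    m=((hsv[...,0]<6)|(hsv[...,0]>172))&(hsv[...,1]>140)&(hsv[...,2]>60)
    T=(W-p)@M; m&=(np.abs(T[...,1])<.03)&(np.abs(T[...,2])<.03)
    P=T[m]; x=P[:,0]
    far=P[x>np.percentile(x,97)]
    print('rear edge tool x %.4f'%np.percentile(x,99.7),'-> origin tool x %.4f'%(np.percentile(x,99.7)-.062),'z of edge',far[:,2].mean().round(4))
    top=P[P[:,2]<np.percentile(P[:,2],20)+.003]
    print('crease (50mm) tool x %.4f'%np.percentile(top[:,0],99.5),'y range',np.percentile(P[:,1],[1,99]).round(4),'top z',np.median(top[:,2]).round(4),'tilt fit dz/dx',np.polyfit(top[:,0],top[:,2],1)[0].round(3))
    return T,m
E
python3 - <<'E'
from h import *
im,d,W=cam('wrist')
T,m=held(im,W)
for v in range(110,200,6): print(v,T[v,258].round(4),m[v,258],end=' | ')
E
```

```text
rear edge tool x 0.0628 -> origin tool x 0.0008 z of edge 0.0012
crease (50mm) tool x 0.0540 y range [-0.0165  0.0165] top z -0.0094 tilt fit dz/dx -0.0
110 [ 0.0627 -0.0004  0.1311] False | 116 [ 0.0577 -0.0004  0.132 ] False | 122 [ 0.0616 -0.0003  0.0008] True | 128 [ 0.0593 -0.0003 -0.002 ] True | 134 [ 0.0569 -0.0003 -0.0039] True | 140 [ 0.0548 -0.0003 -0.0071] True | 146 [ 0.0524 -0.0003 -0.0078] True | 152 [ 0.0501 -0.0003 -0.0096] True | 158 [ 0.0477 -0.0003 -0.0098] True | 164 [ 0.045  -0.0003 -0.0092] True | 170 [ 0.0426 -0.0003 -0.0098] True | 176 [ 0.0399 -0.0003 -0.0091] True | 182 [ 0.0373 -0.0003 -0.0095] True | 188 [ 0.035  -0.0003 -0.0107] True | 194 [ 0.0322 -0.0003 -0.0101] True |
```

Emit:
{"api": "play_rows", "payload": {"steps": [{"claw": 255,"dp": [-0.0305,0.0037,0],"angular": [0,0,0.3]},{"claw": 255,"dp": [-0.0305,0.0037,0],"angular": [0,0,0]},{"claw": 255,"dp": [-0.0305,0.0037,0],"angular": [0,0,0]},{"claw": 255,"dp": [-0.0305,0.0037,0],"angular": [0,0,0]},{"claw": 255,"dp": [-0.0305,0.0037,0],"angular": [0,0,0]},{"claw": 255,"dp": [-0.0305,0.0037,0],"angular": [0,0,0]},{"claw": 255,"dp": [0,0,0],"angular": [0,0,0]},{"claw": 255,"dp": [0,0,0],"angular": [0,0,0]}]}}

```text
clock: 5.73
tcp_pos: [0.5744, 0.2107, 0.1339]
orientation: [0.0, 0.684, 0.73, 0.0]
wrist_force: [1.0, 0.3, -1.0]
finger_gap: 0.0323
```

```bash
cat >> h.py <<'E'
def clips(im,W):
    hsv=cv2.cvtColor(im,cv2.COLOR_RGB2HSV)
    m=(abs(hsv[...,0].astype(int)-108)<12)&(hsv[...,1]>120)&(hsv[...,2]>50)
    n,l,s,c=cv2.connectedComponentsWithStats(m.astype(np.uint8))
    for j in range(1,n):
        if s[j,4]<60: continue
        P=W[l==j];P=P[(P[:,2]>.05)&(P[:,2]<.065)]
        if len(P)>3:
            a=(P[:,:2]-L1)@np.stack([LX,LY],1)
            print(c[j].round(),'lane-frame x',np.percentile(a[:,0],[2,98]).round(4),'y',(np.percentile(a[:,1],[2,98])).round(4),'mid y',np.percentile(a[:,1],[2,98]).mean().round(4),'z',np.median(P[:,2]).round(4))
E
python3 - <<'E'
from h import *
im,d,W=cam('wrist')
clips(im,W); held(im,W); tool((*lane(3),.0445),93.9)
f=np.load('rack.npz');print('earlier');clips(f['im'],f['W'])
E
```

```text
[163. 107.] lane-frame x [-0.0738 -0.0543] y [0.0488 0.0821] mid y 0.0655 z 0.0555
[259. 104.] lane-frame x [-0.0738 -0.0581] y [0.1148 0.1472] mid y 0.131 z 0.0556
[355. 107.] lane-frame x [-0.0736 -0.0541] y [0.1801 0.2128] mid y 0.1964 z 0.0556
[ 73. 109.] lane-frame x [-0.0736 -0.0547] y [-0.0166  0.0164] mid y -0.0001 z 0.0555
[100. 271.] lane-frame x [0.0549 0.0741] y [-0.0168  0.0162] mid y -0.0003 z 0.0553
[164. 270.] lane-frame x [0.0551 0.0687] y [0.0484 0.0558] mid y 0.0521 z 0.0552
[355. 271.] lane-frame x [0.0552 0.0694] y [0.2059 0.2134] mid y 0.2097 z 0.0552
[462. 315.] lane-frame x [0.1305 0.1353] y [0.3322 0.3426] mid y 0.3374 z 0.0546
rear edge tool x 0.0617 -> origin tool x -0.0003 z of edge 0.0013
crease (50mm) tool x 0.0528 y range [-0.0164  0.0169] top z -0.0094 tilt fit dz/dx -0.0
tcp [0.5741 0.2118 0.1338] phi 93.83 tilt 0.03 dp tool [0.0011 0.001  0.0893] turn z -0.07 gap 0.03250637028011146 F [-0.2 -0.  -1.6] t 5.7833
earlier
[305. 127.] lane-frame x [-0.0742 -0.0536] y [0.1808 0.2132] mid y 0.197 z 0.0556
[255. 130.] lane-frame x [-0.0742 -0.0537] y [0.1149
[... 228 characters left out ...]
6  0.0748] y [0.2061 0.2135] mid y 0.2098 z 0.0559
[298. 221.] lane-frame x [0.0557 0.0746] y [0.1806 0.1878] mid y 0.1842 z 0.0557
[252. 223.] lane-frame x [0.0559 0.075 ] y [0.1144 0.1219] mid y 0.1181 z 0.0555
[270. 222.] lane-frame x [0.0559 0.0738] y [0.14   0.1473] mid y 0.1437 z 0.0556
[206. 226.] lane-frame x [0.0554 0.0741] y [0.0481 0.0556] mid y 0.0518 z 0.0553
[223. 225.] lane-frame x [0.0553 0.0749] y [0.0745 0.0815] mid y 0.078 z 0.0555
[161. 228.] lane-frame x [0.0547 0.0739] y [-0.017  -0.0097] mid y -0.0134 z 0.0552
[178. 228.] lane-frame x [0.0555 0.0748] y [0.0088 0.0166] mid y 0.0127 z 0.0551
[397. 257.] lane-frame x [0.1289 0.1487] y [0.3198 0.3526] mid y 0.3362 z 0.0581
```

Emit:
{"api": "play_rows", "payload": {"steps": [{"claw": 255,"dp": [0.001,0.001,0.015],"angular": [0,0,0]},{"claw": 255,"dp": [0,0,0.02],"angular": [0,0,0]},{"claw": 255,"dp": [0,0,0.02],"angular": [0,0,0]},{"claw": 255,"dp": [0,0,0.01],"angular": [0,0,0]},{"claw": 255,"dp": [0,0,0.008],"angular": [0,0,0]},{"claw": 255,"dp": [0,0,0.008],"angular": [0,0,0]},{"claw": 255,"dp": [0,0,0.008],"angular": [0,0,0]},{"claw": 255,"dp": [0,0,0.001],"angular": [0,0,0]}]}}

```text
clock: 6.45
tcp_pos: [0.5767, 0.2137, 0.0458]
orientation: [0.002, 0.683, 0.731, 0.001]
wrist_force: [-4.8, -2.6, 16.8]
finger_gap: 0.0322
```

Run:
```python
from h import *
im,d,W=cam('wrist','g.png')
held(im,W); tool((*lane(3),.0445),93.9)
for x in forks(im,W): print(x)
```

```text
rear edge tool x 0.0565 -> origin tool x -0.0055 z of edge -0.0053
crease (50mm) tool x 0.0540 y range [-0.0168  0.0171] top z -0.0097 tilt fit dz/dx 0.003
tcp [0.5766 0.2137 0.0458] phi 93.91 tilt 0.27 dp tool [-0.0006 -0.0016  0.0013] turn z 0.01 gap 0.03262172499709122 F [-1.  -2.6  6.2] t 6.5
(array([259., 221.]), array([576.2, 220.8,  34.6,  99.3]), 'ang', np.float32(-86.4), 'ztop', np.float64(0.056))
```

View pics/g.png

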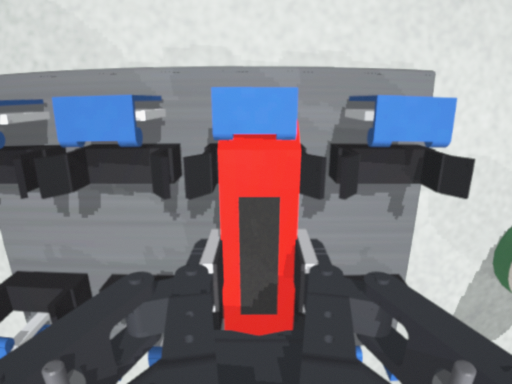

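The rear blue clip now overlaps the handle end, and the top reads 0.056, which is fully down once the usual +2 mm bias is taken off. I'll press a little more, release and go up.

Emit:
{"api": "play_rows", "payload": {"steps": [{"claw": 255,"dp": [0,0,0.002],"angular": [0,0,0]},{"claw": 255,"dp": [0,0,0.001],"angular": [0,0,0]},{"claw": 100,"dp": [0,0,0],"angular": [0,0,0]},{"claw": 100,"dp": [0,0,0],"angular": [0,0,0]},{"claw": 100,"dp": [0,0,0],"angular": [0,0,0]},{"claw": 100,"dp": [0,0,-0.003],"angular": [0,0,0]},{"claw": 100,"dp": [0,0,-0.03],"angular": [0,0,0]},{"claw": 100,"dp": [0,0,-0.03],"angular": [0,0,0]}]}}

```text
clock: 7.17
tcp_pos: [0.5728, 0.2132, 0.1019]
orientation: [-0.002, 0.683, 0.731, -0.002]
wrist_force: [0.2, -0.3, 0.6]
finger_gap: 0.0512
```

Emit:
{"api": "play_rows", "payload": {"steps": [{"claw": 100,"dp": [-0.02,0,-0.03],"angular": [0,0,0]},{"claw": 100,"dp": [-0.02,0,0],"angular": [0,0,0]},{"claw": 100,"dp": [-0.02,0,0],"angular": [0,0,0]},{"claw": 100,"dp": [-0.02,0,0],"angular": [0,0,0]},{"claw": 100,"dp": [-0.02,0,0],"angular": [0,0,0]},{"claw": 100,"dp": [0,0,0],"angular": [0,0,0]},{"claw": 100,"dp": [0,0,0],"angular": [0,0,0]},{"claw": 100,"dp": [0,0,0],"angular": [0,0,0]}]}}

```text
clock: 7.83
tcp_pos: [0.5815, 0.114, 0.1333]
orientation: [-0.0, 0.683, 0.73, 0.0]
wrist_force: [0.3, 0.7, 1.1]
finger_gap: 0.0517
```

Run:
```python
from h import *
im,d,W=cam('wrist','i.png')
for x in forks(im,W): print(x)
print(lane(3)); clips(im,W)
tool((*(lane(3)+.098*LX),.031),93.9)
```

```text
(array([261.,  76.]), array([577.2, 203.1,  34.3,  88.6]), 'ang', np.float32(-85.9), 'ztop', np.float64(0.056))
(array([393., 371.]), array([739.6, -74.2,  44.1,  20.6]), 'ang', np.float32(0.3), 'ztop', np.float64(0.033))
[0.57509824 0.2130216 ]
[ 82. 157.] lane-frame x [0.0554 0.0751] y [-0.0173  0.0161] mid y -0.0006 z 0.0552
[150. 156.] lane-frame x [0.0551 0.076 ] y [0.0483 0.056 ] mid y 0.0521 z 0.0553
[185. 156.] lane-frame x [0.0552 0.0761] y [0.0743 0.0817] mid y 0.078 z 0.0554
[240. 155.] lane-frame x [0.0559 0.0762] y [0.1142 0.1214] mid y 0.1178 z 0.0555
[277. 156.] lane-frame x [0.056  0.0756] y [0.1402 0.1473] mid y 0.1437 z 0.0555
[333. 156.] lane-frame x [0.0553 0.076 ] y [0.18   0.1874] mid y 0.1837 z 0.0555
[367. 156.] lane-frame x [0.0558 0.076 ] y [0.2058 0.2132] mid y 0.2095 z 0.0554
[478. 267.] lane-frame x [0.1299 0.2098] y [0.2888 0.3507] mid y 0.3197 z 0.0576
tcp [0.5814 0.1143 0.1333] phi 93.89 tilt 0.03 dp tool [0.0009 0.0004 0.1023] turn z -0.01 gap 0.051957672236915074 F [-0.1 -0.5 -0.7] t 7.8833
```

View pics/i.png

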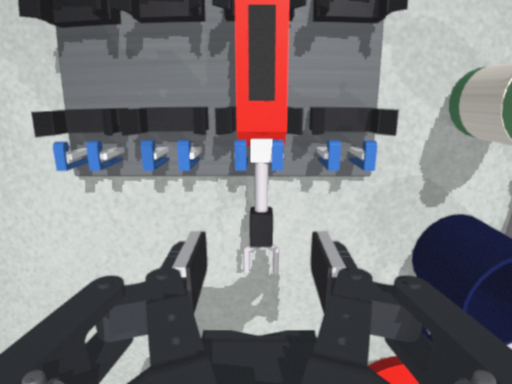

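The block is at (260,226), where I expected it. I'll descend, grip and pull.

Emit:
{"api": "play_rows", "payload": {"force": 50, "steps": [{"claw": 100,"dp": [0,0,0.03],"angular": [0,0,0]},{"claw": 100,"dp": [0,0,0.03],"angular": [0,0,0]},{"claw": 100,"dp": [0,0,0.03],"angular": [0,0,0]},{"claw": 100,"dp": [0,0,0.012],"angular": [0,0,0]},{"claw": 255,"dp": [0,0,0],"angular": [0,0,0]},{"claw": 255,"dp": [0,0,0],"angular": [0,0,0]},{"claw": 255,"dp": [0,0,0],"angular": [0,0,0]},{"claw": 255,"dp": [0,0,0],"angular": [0,0,0]}]}}

```text
clock: 8.55
tcp_pos: [0.583, 0.114, 0.0332]
orientation: [0.001, 0.683, 0.731, 0.001]
wrist_force: [-0.1, -1.0, 0.2]
finger_gap: 0.0079
```

Emit:
{"api": "play_rows", "payload": {"steps": [{"claw": 255,"dp": [0,0,0],"angular": [0,0,0]},{"claw": 255,"dp": [-0.01,0,0],"angular": [0,0,0]},{"claw": 255,"dp": [-0.015,0,0],"angular": [0,0,0]},{"claw": 255,"dp": [-0.015,0,0],"angular": [0,0,0]},{"claw": 255,"dp": [-0.015,0,0],"angular": [0,0,0]},{"claw": 255,"dp": [-0.012,0,0],"angular": [0,0,0]},{"claw": 255,"dp": [-0.01,0,0],"angular": [0,0,0]},{"claw": 255,"dp": [-0.005,0,0],"angular": [0,0,0]}]}}

```text
clock: 9.22
tcp_pos: [0.5861, 0.0522, 0.0319]
orientation: [-0.015, 0.678, 0.734, 0.017]
wrist_force: [2.9, 69.7, -2.7]
finger_gap: 0.0082
```

Run:
```python
from h import *
tool((*(lane(3)+.180*LX),.031),93.9)
```

```text
tcp [0.5861 0.0522 0.0319] phi 94.56 tilt 2.62 dp tool [-0.0189 -0.0002  0.    ] turn z 0.66 gap 0.008173147106917699 F [ 2.9 69.7 -2.7] t 9.2167
```

Run:
```python
from h import *
im,d,W=cam('wrist')
A=cam('scene');a=A[0]
c=cv2.resize(a[110:230,230:400],None,fx=4,fy=4,interpolation=cv2.INTER_CUBIC)[:, :]
c=cv2.resize(c,(542,384))
cv2.imwrite('pics/j.png',cv2.resize(np.hstack([im,c]),(800,292))[:,:,::-1])
tool((*(lane(3)+.180*LX),.031),93.9)
for x in forks(im,W): print(x)
```

```text
tcp [0.5861 0.0526 0.032 ] phi 94.63 tilt 2.48 dp tool [-0.0192 -0.0003  0.0001] turn z 0.73 gap 0.007961174513152867 F [ 1.1 69.7  1. ] t 9.3167
(array([264.,   9.]), array([580.1, 153. ,  34.2,   8. ]), 'ang', np.float32(4.3), 'ztop', np.float64(0.0535))
```

View pics/j.png

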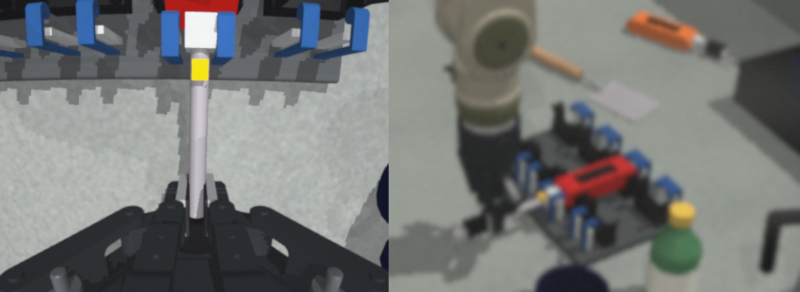

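The yellow button has clicked out, at (200,70) in the left panel. The pads gripped the tube and hooked the block. I'll relax the pull, open and rise.

Emit:
{"api": "play_rows", "payload": {"steps": [{"claw": 255,"dp": [0.01,0,0],"angular": [0,0,0]},{"claw": 255,"dp": [0.009,0,0],"angular": [0,0,0]},{"claw": 255,"dp": [0,0,0],"angular": [0,0,0]},{"claw": 120,"dp": [0,0,0],"angular": [0,0,0]},{"claw": 120,"dp": [0,0,0],"angular": [0,0,0]},{"claw": 120,"dp": [0,0,0],"angular": [0,0,0]},{"claw": 120,"dp": [0,0,-0.03],"angular": [0,0,0]},{"claw": 120,"dp": [0,0,-0.03],"angular": [0,0,0]}]}}

```text
clock: 9.98
tcp_pos: [0.5841, 0.0501, 0.0908]
orientation: [-0.001, 0.683, 0.73, -0.002]
wrist_force: [0.9, 0.3, 0.2]
finger_gap: 0.0454
```

Emit:
{"api": "play_rows", "payload": {"steps": [{"claw": 120,"dp": [0,0,-0.04],"angular": [0,0,0]},{"claw": 120,"dp": [0,0,-0.04],"angular": [0,0,0]},{"claw": 120,"dp": [0,0,-0.02],"angular": [0,0,0]},{"claw": 120,"dp": [0.01,0,0],"angular": [0,0,0]},{"claw": 120,"dp": [0.02,0,0],"angular": [0,0,0]},{"claw": 120,"dp": [0.02,0,0],"angular": [0,0,0]},{"claw": 120,"dp": [0,0,0],"angular": [0,0,0]},{"claw": 120,"dp": [0,0,0],"angular": [0,0,0]}]}}

```text
clock: 10.65
tcp_pos: [0.582, 0.1007, 0.1911]
orientation: [0.0, 0.683, 0.731, -0.0]
wrist_force: [0.2, 0.1, -0.6]
finger_gap: 0.0452
```

Run:
```python
from h import *
im,d,W=cam('wrist')
np.savez('k.npz',im=im,W=W)
tool((*(lane(3)+.180*LX),.031),93.9)
for x in forks(im,W): print(x)
L=lane(3);A=(W[...,:2]-L)@np.stack([LX,LY],1)
# height profile along the lane axis
for a in np.arange(-.07,.235,.006):
    k=(abs(A[...,0]-a)<.003)&(abs(A[...,1])<.004)
    k2=(abs(A[...,0]-a)<.003)&(abs(A[...,1])<.03)&(W[...,2]>.028)
    if k.any(): print(round(a,3),np.nanmedian(W[k][:,2]).round(3),im[k].mean(0).round(),'w',(np.ptp(A[k2][:,1]) if k2.any() else 0).__round__(3))
```

```text
tcp [0.5821 0.1002 0.191 ] phi 93.86 tilt 0.06 dp tool [-0.0668  0.0008  0.1601] turn z -0.04 gap 0.045273179356512816 F [ 0.2 -0.5 -1.3] t 10.7
(array([258.,  62.]), array([574.4, 202.1,  34.6,  96.3]), 'ang', np.float32(-86.9), 'ztop', np.float64(0.0563))
(array([417., 332.]), array([636. ,  99.3,   1.6,   8.2]), 'ang', np.float32(-50.7), 'ztop', np.float64(0.2426))
(array([382., 362.]), array([ 751.3, -129. ,   29.6,  106. ]), 'ang', np.float32(-48.2), 'ztop', np.float64(0.0381))
(array([131., 372.]), array([ 430.4, -188.6,   20.8,   25.2]), 'ang', np.float32(-4.8), 'ztop', np.float64(0.0251))
-0.04 0.055 [245.  68.  62.] w 0.052
-0.034 0.056 [245.  69.  62.] w 0.06
-0.028 0.056 [212.  65.  60.] w 0.058
-0.022 0.057 [58. 57. 57.] w 0.033
-0.016 0.057 [58. 57. 58.] w 0.033
-0.01 0.057 [58. 58. 58.] w 0.034
-0.004 0.057 [59. 58. 58.] w 0.034
0.002 0.056 [59. 58. 58.] w 0.035
0.008 0.057 [59. 58. 58.] w 0.034
0.014 0.057 [59. 58. 59.] w 0.034
0.02 0.057 [59. 58. 59.] w 0.034
0.026 0.057 [59. 59. 59.] w 0.034
0.032 0.056 [109.  57.  56.] w 0.059
0.038 0.056 [244.  54.  48.] w 0.059
0.
[... 333 characters left out ...]
8 0.269 [67. 69. 73.] w 0.06
0.104 0.268 [50. 52. 56.] w 0.06
0.11 0.047 [204. 200. 206.] w 0.049
0.116 0.047 [210. 207. 211.] w 0.049
0.122 0.047 [211. 207. 212.] w 0.047
0.128 0.047 [210. 207. 212.] w 0.009
0.134 0.046 [205. 203. 207.] w 0.009
0.14 0.047 [206. 203. 207.] w 0.009
0.146 0.047 [205. 203. 207.] w 0.009
0.152 0.046 [206. 204. 208.] w 0.009
0.158 0.046 [206. 204. 207.] w 0.01
0.164 0.046 [206. 204. 208.] w 0.01
0.17 0.048 [95. 94. 97.] w 0.017
0.176 0.053 [80. 82. 83.] w 0.017
0.182 0.053 [79. 80. 82.] w 0.017
0.188 0.053 [53. 53. 55.] w 0.017
0.194 0.052 [58. 58. 60.] w 0.017
0.2 0.045 [170. 167. 173.] w 0.028
0.224 0.002 [132. 134. 134.] w 0.027
0.23 0.001 [165. 169. 166.] w 0
```

Fork 3 is locked. Its tube was already partly out at the start, so the block sat farther ahead than nominal. Next I'll view forks 1 and 2.

Emit:
{"api": "play_rows", "payload": {"steps": [{"claw": 0,"dp": [-0.038,-0.0097,-0.012],"angular": [0,0,0]},{"claw": 0,"dp": [-0.038,-0.0097,-0.012],"angular": [0,0,0]},{"claw": 0,"dp": [-0.038,-0.0097,-0.012],"angular": [0,0,0]},{"claw": 0,"dp": [-0.038,-0.0097,-0.012],"angular": [0,0,0]},{"claw": 0,"dp": [-0.038,-0.0097,-0.012],"angular": [0,0,0]},{"claw": 0,"dp": [-0.038,-0.0097,-0.012],"angular": [0,0,0]},{"claw": 0,"dp": [-0.038,-0.0097,-0.012],"angular": [0,0,0]},{"claw": 0,"dp": [0,0,0],"angular": [0,0,0]}]}}

```text
clock: 11.37
tcp_pos: [0.5318, -0.1773, 0.2775]
orientation: [0.003, 0.686, 0.727, -0.001]
wrist_force: [1.2, 0.2, -0.0]
finger_gap: 0.0854
```

Run:
```python
from h import *
im,d,W=cam('wrist')
im,d,W=cam('wrist','l.png')
for x in forks(im,W): print(x)
tool((.53,-.2,.012),-90)
B=cam('side','side2.png')
for x in forks(B[0],B[2]): print(x)
```

```text
(array([435., 130.]), array([ 753.6, -126. ,  120.2,  121.9]), 'ang', np.float32(-58.7), 'ztop', np.float64(0.0365))
(array([179., 192.]), array([ 427.3, -235.4,  111.8,   33.7]), 'ang', np.float32(82.2), 'ztop', np.float64(0.026))
(array([323., 212.]), array([ 625.7, -251.7,   33.6,  111.9]), 'ang', np.float32(-86.7), 'ztop', np.float64(0.026))
tcp [ 0.5319 -0.172   0.2756] phi 93.56 tilt 0.03 dp tool [-0.0277 -0.0038  0.2636] turn z 3.56 gap 0.08536011696482154 F [ 0.5 -0.  -0.8] t 11.4667
(array([218., 160.]), array([ 749.8, -123.4,  119.3,  110.6]), 'ang', np.float32(58.5), 'ztop', np.float64(0.0391))
(array([296., 162.]), array([ 423.8, -229.8,  107.4,   32.1]), 'ang', np.float32(82.4), 'ztop', np.float64(0.0304))
(array([230., 227.]), array([570. , 210.9,  37.9, 103.3]), 'ang', np.float32(-87.2), 'ztop', np.float64(0.0588))
(array([ 88., 305.]), array([885.4, 676. ,  50.3,  77.1]), 'ang', np.float32(-89.7), 'ztop', np.float64(0.1079))
```

View pics/l.png

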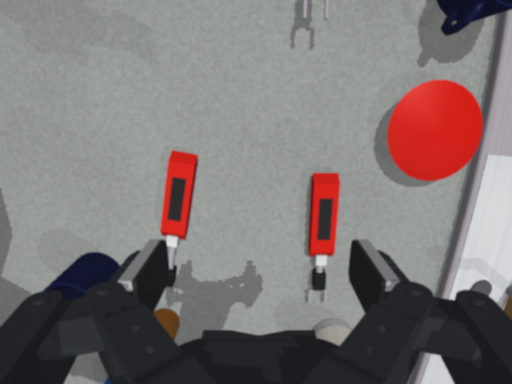

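Fork 2 is the right-hand one, centred at (323,212); fork 1 is at (179,192). Both point down the image, towards -y. I'll take fork 2 to lane 2.

Emit:
{"api": "play_rows", "payload": {"force": 70, "steps": [{"claw": 0,"dp": [-0.0213,0.0222,0.02],"angular": [0,0,0.26]},{"claw": 0,"dp": [-0.0213,0.0222,0.02],"angular": [0,0,0]},{"claw": 0,"dp": [-0.0213,0.0222,0.02],"angular": [0,0,0]},{"claw": 0,"dp": [-0.0213,0.0222,0.02],"angular": [0,0,0]},{"claw": 0,"dp": [0,0,0.03],"angular": [0,0,0]},{"claw": 0,"dp": [0,0,0.03],"angular": [0,0,0]},{"claw": 0,"dp": [0,0,0.03],"angular": [0,0,0]},{"claw": 0,"dp": [0,0,0.03],"angular": [0,0,0]}]}}

```text
clock: 12.18
tcp_pos: [0.6264, -0.2465, 0.0729]
orientation: [-0.001, 0.684, 0.73, -0.0]
wrist_force: [0.6, 0.2, 0.1]
finger_gap: 0.0856
```

Run:
```python
from h import *
im,d,W=cam('wrist')
for x in forks(im,W): print(x)
tool((.6257,-.2517,.016),-86.7)
```

```text
(array([456.,  65.]), array([ 732.3, -151.5,   67.4,   86.7]), 'ang', np.float32(-73.8), 'ztop', np.float64(0.0367))
(array([  5., 179.]), array([ 443.7, -239.4,  120.8,    4.7]), 'ang', np.float32(81.4), 'ztop', np.float64(0.0121))
(array([257., 203.]), array([ 625.8, -251.9,   34. ,  112.5]), 'ang', np.float32(-86.5), 'ztop', np.float64(0.0259))
tcp [ 0.6229 -0.2446  0.066 ] phi 93.72 tilt 0.68 dp tool [-0.0075  0.0029  0.0499] turn z 0.42 gap 0.08541671092847493 F [-1.3  0.8 -4.7] t 12.2333
```

Emit:
{"api": "play_rows", "payload": {"steps": [{"claw": 0,"dp": [-0.007,0.003,0.02],"angular": [0,0,0.3]},{"claw": 0,"dp": [0,0,0.02],"angular": [0,0,0]},{"claw": 0,"dp": [0,0,0.01],"angular": [0,0,0]},{"claw": 0,"dp": [0,0,0],"angular": [0,0,0]},{"claw": 255,"dp": [0,0,0],"angular": [0,0,0]},{"claw": 255,"dp": [0,0,0],"angular": [0,0,0]},{"claw": 255,"dp": [0,0,0],"angular": [0,0,0]},{"claw": 255,"dp": [0,0,0],"angular": [0,0,0]}]}}

```text
clock: 12.9
tcp_pos: [0.6307, -0.2559, 0.0272]
orientation: [0.001, 0.686, 0.727, 0.0]
wrist_force: [-2.8, -1.1, 2.3]
finger_gap: 0.0385
```

Emit:
{"api": "play_rows", "payload": {"steps": [{"claw": 255,"dp": [0,0,0],"angular": [0,0,0]},{"claw": 255,"dp": [0,0,0],"angular": [0,0,0]},{"claw": 255,"dp": [0,0,0],"angular": [0,0,0]},{"claw": 255,"dp": [0,0,0],"angular": [0,0,0]},{"claw": 255,"dp": [0,0,-0.03],"angular": [0,0,0]},{"claw": 255,"dp": [0,0,-0.03],"angular": [0,0,0]},{"claw": 255,"dp": [0,0,-0.03],"angular": [0,0,0]},{"claw": 255,"dp": [0,0,-0.03],"angular": [0,0,0]}]}}

```text
clock: 13.57
tcp_pos: [0.6296, -0.2553, 0.1468]
orientation: [-0.0, 0.687, 0.727, 0.0]
wrist_force: [-0.8, -0.6, -2.0]
finger_gap: 0.0311
```

Run:
```python
from h import *
im,d,W=cam('wrist')
held(im,W); tool((*lane(2),.16),93.9)
```

```text
rear edge tool x 0.0668 -> origin tool x 0.0048 z of edge 0.0199
crease (50mm) tool x 0.0579 y range [-0.0194  0.0135] top z 0.0097 tilt fit dz/dx -0.007
tcp [ 0.6324 -0.2569  0.1544] phi 93.28 tilt 0.56 dp tool [ 0.4717 -0.0959 -0.0088] turn z -0.62 gap 0.030731136176847796 F [ 1.7 -0.5  3.8] t 13.6167
```

Run:
```python
from h import *
for i in range(4):
    im,d,W=cam('wrist'); tool((*lane(2),.16),93.9)
held(im,W)
for x in forks(im,W): print(x)
cv2.imwrite('pics/m.png',im[:,:,::-1])
```

```text
tcp [ 0.633  -0.2571  0.1524] phi 93.28 tilt 0.62 dp tool [ 0.4719 -0.0964 -0.0111] turn z -0.62 gap 0.030900639447056424 F [ 1.2 -0.1 -1.3] t 13.6667
tcp [ 0.6319 -0.2565  0.1493] phi 93.28 tilt 0.4 dp tool [ 0.4713 -0.0953 -0.013 ] turn z -0.62 gap 0.03111010803536809 F [-0.3 -0.6 -2.3] t 13.7167
tcp [ 0.6306 -0.2558  0.1467] phi 93.29 tilt 0.15 dp tool [ 0.4705 -0.0941 -0.0141] turn z -0.61 gap 0.031013777873584007 F [ 0.3 -0.2 -2.8] t 13.7667
tcp [ 0.6296 -0.2553  0.145 ] phi 93.28 tilt 0.04 dp tool [ 0.47   -0.0932 -0.0148] turn z -0.62 gap 0.030945638649679738 F [-0.3  0.7 -2.9] t 13.8167
rear edge tool x 0.0644 -> origin tool x 0.0024 z of edge 0.011
crease (50mm) tool x 0.0555 y range [-0.0156  0.0173] top z 0.0004 tilt fit dz/dx -0.001
(array([422.,  52.]), array([ 755.2, -142.9,  124.6,   86.3]), 'ang', np.float32(7.2), 'ztop', np.float64(0.0368))
(array([ 39., 142.]), array([ 427.8, -235.5,  113.5,   36.2]), 'ang', np.float32(81.8), 'ztop', np.float64(0.0256))
(array([258., 208.]), array([ 630.1, -251. ,   33.9,  110.7]), 'ang', np.float32(-86.8), 'ztop', np.float64(0.145))
```

View pics/m.png

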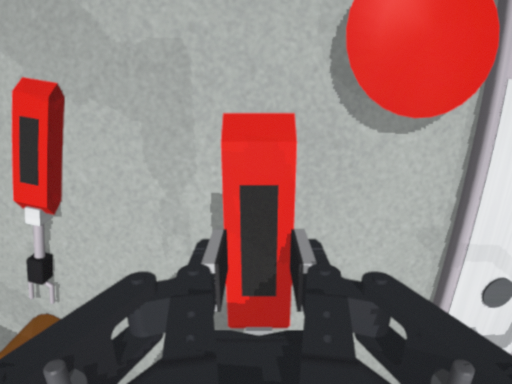

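Fork 2 is gripped only at its top 8 mm, because I measured before the arm had settled. I'll set it back down and regrip deeper.

Emit:
{"api": "play_rows", "payload": {"steps": [{"claw": 255,"dp": [0,0,0.03],"angular": [0,0,0]},{"claw": 255,"dp": [0,0,0.03],"angular": [0,0,0]},{"claw": 255,"dp": [0,0,0.03],"angular": [0,0,0]},{"claw": 255,"dp": [0,0,0.029],"angular": [0,0,0]},{"claw": 255,"dp": [0,0,0],"angular": [0,0,0]},{"claw": 255,"dp": [0,0,0],"angular": [0,0,0]},{"claw": 100,"dp": [0,0,0],"angular": [0,0,0]},{"claw": 100,"dp": [0,0,0],"angular": [0,0,0]}]}}

```text
clock: 14.48
tcp_pos: [0.63, -0.2554, 0.0268]
orientation: [-0.0, 0.686, 0.727, 0.0]
wrist_force: [0.3, 0.7, 0.1]
finger_gap: 0.0513
```

Emit:
{"api": "play_rows", "payload": {"steps": [{"claw": 100,"dp": [0,0,0.008],"angular": [0,0,0]},{"claw": 100,"dp": [0,0,0],"angular": [0,0,0]},{"claw": 100,"dp": [0,0,0],"angular": [0,0,0]},{"claw": 100,"dp": [0,0,0],"angular": [0,0,0]},{"claw": 100,"dp": [0,0,0],"angular": [0,0,0]},{"claw": 100,"dp": [0,0,0],"angular": [0,0,0]},{"claw": 100,"dp": [0,0,0],"angular": [0,0,0]},{"claw": 100,"dp": [0,0,0],"angular": [0,0,0]}]}}

```text
clock: 15.15
tcp_pos: [0.6301, -0.2555, 0.0187]
orientation: [0.0, 0.687, 0.727, 0.0]
wrist_force: [0.1, 0.1, -0.0]
finger_gap: 0.0518
```

Run:
```python
from h import *
im,d,W=cam('wrist')
for x in forks(im,W): print(x)
tool((.6257,-.2517,.015),-86.7)
```

```text
(array([481.,  49.]), array([ 713.7, -164.4,   27.1,   56.2]), 'ang', np.float32(-70.6), 'ztop', np.float64(0.033))
(array([254., 207.]), array([ 627.9, -247.4,   34.1,  109.4]), 'ang', np.float32(-86.2), 'ztop', np.float64(0.0258))
tcp [ 0.6301 -0.2555  0.0186] phi 93.29 tilt 0.01 dp tool [ 0.0041 -0.0041  0.0036] turn z -0.01 gap 0.052338043946141596 F [0.4 0.2 1.2] t 15.2
```

Emit:
{"api": "play_rows", "payload": {"steps": [{"claw": 100,"dp": [0.002,-0.002,0.0035],"angular": [0,0,0]},{"claw": 100,"dp": [0,0,0],"angular": [0,0,0]},{"claw": 100,"dp": [0,0,0],"angular": [0,0,0]},{"claw": 255,"dp": [0,0,0],"angular": [0,0,0]},{"claw": 255,"dp": [0,0,0],"angular": [0,0,0]},{"claw": 255,"dp": [0,0,0],"angular": [0,0,0]},{"claw": 255,"dp": [0,0,0],"angular": [0,0,0]},{"claw": 255,"dp": [0,0,0],"angular": [0,0,0]}]}}

```text
clock: 15.87
tcp_pos: [0.6282, -0.2537, 0.0154]
orientation: [0.0, 0.687, 0.727, 0.0]
wrist_force: [-0.2, -0.3, 2.2]
finger_gap: 0.0321
```

Emit:
{"api": "play_rows", "payload": {"steps": [{"claw": 255,"dp": [0,0,-0.03],"angular": [0,0,0]},{"claw": 255,"dp": [0,0,-0.03],"angular": [0,0,0]},{"claw": 255,"dp": [0,0,-0.03],"angular": [0,0,0]},{"claw": 255,"dp": [0,0,-0.03],"angular": [0,0,0]},{"claw": 255,"dp": [0,0,0],"angular": [0,0,0]},{"claw": 255,"dp": [0,0,0],"angular": [0,0,0]},{"claw": 255,"dp": [0,0,0],"angular": [0,0,0]},{"claw": 255,"dp": [0,0,0],"angular": [0,0,0]}]}}

```text
clock: 16.53
tcp_pos: [0.6266, -0.2529, 0.1326]
orientation: [-0.002, 0.687, 0.727, -0.0]
wrist_force: [0.9, -0.4, -2.0]
finger_gap: 0.0323
```

Run:
```python
from h import *
im,d,W=cam('wrist')
held(im,W);tool((*lane(2),.14),93.9)
```

```text
rear edge tool x 0.0654 -> origin tool x 0.0034 z of edge 0.0006
crease (50mm) tool x 0.0565 y range [-0.0168  0.0162] top z -0.0101 tilt fit dz/dx 0.003
tcp [ 0.6266 -0.2529  0.1325] phi 93.29 tilt 0.24 dp tool [ 0.4674 -0.0903 -0.0061] turn z -0.61 gap 0.031888727790435084 F [-0.9 -0.1 -2.7] t 16.5833
```

Emit:
{"api": "play_rows", "payload": {"steps": [{"claw": 255,"dp": [0.0357,-0.0069,0],"angular": [0,0,-0.6]},{"claw": 255,"dp": [0.0357,-0.0069,0],"angular": [0,0,0]},{"claw": 255,"dp": [0.0357,-0.0069,0],"angular": [0,0,0]},{"claw": 255,"dp": [0.0357,-0.0069,0],"angular": [0,0,0]},{"claw": 255,"dp": [0.0357,-0.0069,0],"angular": [0,0,0]},{"claw": 255,"dp": [0.0357,-0.0069,0],"angular": [0,0,0]},{"claw": 255,"dp": [0.0357,-0.0069,0],"angular": [0,0,0]},{"claw": 255,"dp": [0.0357,-0.0069,0],"angular": [0,0,0]}]}}

```text
clock: 17.25
tcp_pos: [0.5521, 0.0293, 0.1335]
orientation: [-0.001, 0.683, 0.731, -0.001]
wrist_force: [-0.1, 0.3, -1.8]
finger_gap: 0.0324
```

Emit:
{"api": "play_rows", "payload": {"steps": [{"claw": 255,"dp": [0.0357,-0.0069,0],"angular": [0,0,0]},{"claw": 255,"dp": [0.0357,-0.0069,0],"angular": [0,0,0]},{"claw": 255,"dp": [0.0357,-0.0069,0],"angular": [0,0,0]},{"claw": 255,"dp": [0.0357,-0.0069,0],"angular": [0,0,0]},{"claw": 255,"dp": [0.0357,-0.0069,0],"angular": [0,0,0]},{"claw": 255,"dp": [0,0,0],"angular": [0,0,0]},{"claw": 255,"dp": [0,0,0],"angular": [0,0,0]},{"claw": 255,"dp": [0,0,0],"angular": [0,0,0]}]}}

```text
clock: 17.92
tcp_pos: [0.5066, 0.2032, 0.134]
orientation: [-0.0, 0.682, 0.731, -0.001]
wrist_force: [0.6, -0.6, -2.8]
finger_gap: 0.0324
```

Run:
```python
from h import *
im,d,W=cam('wrist')
held(im,W);clips(im,W);tool((*lane(2),.0445),93.9)
```

```text
rear edge tool x 0.0660 -> origin tool x 0.0040 z of edge 0.001
crease (50mm) tool x 0.0571 y range [-0.0173  0.0161] top z -0.0098 tilt fit dz/dx 0.003
[263.  99.] lane-frame x [-0.0735 -0.0585] y [0.0488 0.0812] mid y 0.065 z 0.0556
[167. 102.] lane-frame x [-0.0739 -0.0546] y [-0.0167  0.016 ] mid y -0.0004 z 0.0556
[359. 102.] lane-frame x [-0.0737 -0.0547] y [0.1142 0.1472] mid y 0.1307 z 0.0556
[449. 105.] lane-frame x [-0.0734 -0.054 ] y [0.1799 0.2126] mid y 0.1963 z 0.0556
[420. 269.] lane-frame x [0.0552 0.0752] y [0.1794 0.2127] mid y 0.1961 z 0.0554
[166. 268.] lane-frame x [0.0549 0.0714] y [-0.0172 -0.0102] mid y -0.0137 z 0.0553
[359. 272.] lane-frame x [0.0594 0.0722] y [0.1394 0.1474] mid y 0.1434 z 0.0551
[493. 320.] lane-frame x [0.1371 0.1488] y [0.2884 0.2998] mid y 0.2941 z 0.0556
tcp [0.507  0.2026 0.1342] phi 93.86 tilt 0.09 dp tool [0.0058 0.0031 0.0897] turn z -0.04 gap 0.03215476006550177 F [ 1.  -0.3 -1.8] t 17.9667
```

Emit:
{"api": "play_rows", "payload": {"steps": [{"claw": 255,"dp": [0.002,0.0033,0.015],"angular": [0,0,0]},{"claw": 255,"dp": [0,0,0.02],"angular": [0,0,0]},{"claw": 255,"dp": [0,0,0.02],"angular": [0,0,0]},{"claw": 255,"dp": [0,0,0.01],"angular": [0,0,0]},{"claw": 255,"dp": [0,0,0.008],"angular": [0,0,0]},{"claw": 255,"dp": [0,0,0.008],"angular": [0,0,0]},{"claw": 255,"dp": [0,0,0.008],"angular": [0,0,0]},{"claw": 255,"dp": [0,0,0.003],"angular": [0,0,0]}]}}

```text
clock: 18.63
tcp_pos: [0.5112, 0.2048, 0.0452]
orientation: [0.001, 0.683, 0.73, 0.0]
wrist_force: [-12.8, -4.5, 42.0]
finger_gap: 0.0323
```

Run:
```python
from h import *
for i in range(2): im,d,W=cam('wrist'); tool((*lane(2),.0445),93.9)
held(im,W)
for x in forks(im,W): print(x)
```

```text
tcp [0.5112 0.2048 0.0453] phi 93.82 tilt 0.1 dp tool [ 0.0038 -0.0013  0.0008] turn z -0.08 gap 0.03230546673078549 F [-4.4 -3.6 13.4] t 18.6833
tcp [0.5111 0.2048 0.0453] phi 93.82 tilt 0.11 dp tool [ 0.0038 -0.0012  0.0008] turn z -0.08 gap 0.032344370313048106 F [-4.7 -3.4 13.2] t 18.7333
rear edge tool x 0.0610 -> origin tool x -0.0010 z of edge -0.0041
crease (50mm) tool x 0.0561 y range [-0.0172  0.0168] top z -0.0101 tilt fit dz/dx 0.002
(array([394., 197.]), array([572.2, 229.1,  74.9,  41.2]), 'ang', np.float32(88.7), 'ztop', np.float64(0.0561))
(array([258., 216.]), array([510.4, 214. ,  35. , 103. ]), 'ang', np.float32(-85.3), 'ztop', np.float64(0.0559))
(array([399., 328.]), array([559. , 203.2,   2.2,   8.7]), 'ang', np.float32(-50.0), 'ztop', np.float64(0.0947))
```

Emit:
{"api": "play_rows", "payload": {"steps": [{"claw": 100,"dp": [0,0,0],"angular": [0,0,0]},{"claw": 100,"dp": [0,0,0],"angular": [0,0,0]},{"claw": 100,"dp": [0,0,0],"angular": [0,0,0]},{"claw": 100,"dp": [0,0,-0.004],"angular": [0,0,0]},{"claw": 100,"dp": [0,0,-0.03],"angular": [0,0,0]},{"claw": 100,"dp": [0,0,-0.03],"angular": [0,0,0]},{"claw": 100,"dp": [0,0,-0.03],"angular": [0,0,0]},{"claw": 100,"dp": [-0.02,0,0],"angular": [0,0,0]}]}}

```text
clock: 19.4
tcp_pos: [0.5154, 0.1885, 0.1433]
orientation: [0.003, 0.681, 0.732, 0.005]
wrist_force: [0.8, -0.1, -0.6]
finger_gap: 0.0522
```

Emit:
{"api": "play_rows", "payload": {"steps": [{"claw": 100,"dp": [-0.03,0,0],"angular": [0,0,0]},{"claw": 100,"dp": [-0.03,0,0],"angular": [0,0,0]},{"claw": 100,"dp": [-0.02,0,0],"angular": [0,0,0]},{"claw": 100,"dp": [0,0,0],"angular": [0,0,0]},{"claw": 100,"dp": [0,0,0],"angular": [0,0,0]},{"claw": 100,"dp": [0,0,0],"angular": [0,0,0]},{"claw": 100,"dp": [0,0,0],"angular": [0,0,0]},{"claw": 100,"dp": [0,0,0],"angular": [0,0,0]}]}}

```text
clock: 20.07
tcp_pos: [0.5171, 0.1068, 0.137]
orientation: [-0.0, 0.682, 0.731, 0.0]
wrist_force: [-0.3, 0.0, -0.6]
finger_gap: 0.052
```

```bash
cat >> h.py <<'E'
def profile(im,W,k):
    A=(W[...,:2]-lane(k))@np.stack([LX,LY],1); z=W[...,2]; m=(abs(A[...,1])<.004)&(z<.08)
    g=im.max(2).astype(int); sat=g-im.min(2)
    b=m&(z>.046)&(z<.058)&(sat<30)&(g<130)&(A[...,0]>.075)
    y=m&(im[...,0]>150)&(im[...,2]<110)&(im[...,1]>130)
    r=m&(im[...,0]>150)&(im[...,1]<110)
    for n,q in(('block',b),('yellow',y),('red',r)):
        if q.any(): print(n,q.sum(),'x',np.percentile(A[q][:,0],[2,50,98]).round(4),'z',np.median(z[q]).round(4))
E
python3 - <<'E'
from h import *
im,d,W=cam('wrist','n.png')
profile(im,W,2);profile(im,W,3)
for x in forks(im,W): print(x)
tool((*(lane(2)+.098*LX),.032),93.9)
E
```

```text
block 407 x [0.0866 0.0995 0.1138] z 0.0533
red 464 x [-0.0317  0.0405  0.0552] z 0.0553
yellow 90 x [0.0806 0.0848 0.0901] z 0.0532
red 544 x [-0.0328  0.0413  0.0579] z 0.0554
(array([260.,  75.]), array([511.6, 197.1,  34.5,  87.9]), 'ang', np.float32(-85.6), 'ztop', np.float64(0.056))
(array([349.,  74.]), array([573.3, 200.5,  37.1,  93.6]), 'ang', np.float32(-87.5), 'ztop', np.float64(0.0561))
tcp [0.5171 0.1068 0.137 ] phi 93.97 tilt 0.0 dp tool [ 0.004  -0.0005  0.105 ] turn z 0.07 gap 0.0523613498778518 F [ 0.9 -0.4 -0.5] t 20.1167
```

The block is centred 100 mm ahead, so this tube is almost fully in. I'll grip at 100 mm.

Emit:
{"api": "play_rows", "payload": {"force": 50, "steps": [{"claw": 100,"dp": [0.002,0,0.03],"angular": [0,0,0]},{"claw": 100,"dp": [0,0,0.03],"angular": [0,0,0]},{"claw": 100,"dp": [0,0,0.03],"angular": [0,0,0]},{"claw": 100,"dp": [0,0,0.015],"angular": [0,0,0]},{"claw": 255,"dp": [0,0,0],"angular": [0,0,0]},{"claw": 255,"dp": [0,0,0],"angular": [0,0,0]},{"claw": 255,"dp": [0,0,0],"angular": [0,0,0]},{"claw": 255,"dp": [0,0,0],"angular": [0,0,0]}]}}

```text
clock: 20.78
tcp_pos: [0.5179, 0.1083, 0.0332]
orientation: [0.001, 0.682, 0.731, 0.001]
wrist_force: [-0.2, 0.8, -3.1]
finger_gap: 0.0173
```

Emit:
{"api": "play_rows", "payload": {"steps": [{"claw": 255,"dp": [0,0,0],"angular": [0,0,0]},{"claw": 255,"dp": [-0.01,0,0],"angular": [0,0,0]},{"claw": 255,"dp": [-0.015,0,0],"angular": [0,0,0]},{"claw": 255,"dp": [-0.015,0,0],"angular": [0,0,0]},{"claw": 255,"dp": [-0.015,0,0],"angular": [0,0,0]},{"claw": 255,"dp": [-0.015,0,0],"angular": [0,0,0]},{"claw": 255,"dp": [-0.01,0,0],"angular": [0,0,0]},{"claw": 255,"dp": [-0.004,0,0],"angular": [0,0,0]}]}}

```text
clock: 21.45
tcp_pos: [0.5233, 0.0246, 0.0328]
orientation: [-0.001, 0.683, 0.731, 0.002]
wrist_force: [-0.5, 15.9, 0.6]
finger_gap: 0.0171
```

Run:
```python
from h import *
im,d,W=cam('wrist')
im,d,W=cam('wrist')
profile(im,W,2)
tool((*(lane(2)+.180*LX),.032),93.9)
```

```text
block 1248 x [0.0916 0.1805 0.1969] z 0.0528
yellow 664 x [0.0812 0.0863 0.0911] z 0.0532
tcp [0.5232 0.0248 0.0327] phi 93.87 tilt 0.2 dp tool [ 0.0042 -0.0011  0.0007] turn z -0.03 gap 0.017221949968907274 F [-0.6  5.9 -0.1] t 21.55
```

The yellow button is out, at the same place and height as fork 3's. I'll release and go to fork 1.

Emit:
{"api": "play_rows", "payload": {"steps": [{"claw": 120,"dp": [0.002,0,0],"angular": [0,0,0]},{"claw": 120,"dp": [0,0,0],"angular": [0,0,0]},{"claw": 120,"dp": [0,0,0],"angular": [0,0,0]},{"claw": 120,"dp": [0,0,-0.02],"angular": [0,0,0]},{"claw": 120,"dp": [0,0,-0.04],"angular": [0,0,0]},{"claw": 120,"dp": [0,0,-0.04],"angular": [0,0,0]},{"claw": 0,"dp": [0,0,-0.04],"angular": [0,0,0]},{"claw": 0,"dp": [-0.03,-0.0134,-0.02],"angular": [0,0,0]}]}}

```text
clock: 22.22
tcp_pos: [0.5146, -0.0025, 0.1973]
orientation: [0.003, 0.681, 0.732, 0.003]
wrist_force: [1.6, -1.0, -0.1]
finger_gap: 0.0679
```

Emit:
{"api": "play_rows", "payload": {"steps": [{"claw": 0,"dp": [-0.037,-0.0166,0],"angular": [0,0,0]},{"claw": 0,"dp": [-0.037,-0.0166,0],"angular": [0,0,0]},{"claw": 0,"dp": [-0.037,-0.0166,0],"angular": [0,0,0]},{"claw": 0,"dp": [-0.037,-0.0166,0],"angular": [0,0,0]},{"claw": 0,"dp": [-0.037,-0.0166,0],"angular": [0,0,0]},{"claw": 0,"dp": [-0.037,-0.0166,0],"angular": [0,0,0]},{"claw": 0,"dp": [0,0,0],"angular": [0,0,5.8]},{"claw": 0,"dp": [0,0,0],"angular": [0,0,5.9]}]}}

```text
clock: 22.88
tcp_pos: [0.4259, -0.236, 0.1922]
orientation: [0.001, 0.757, 0.654, -0.0]
wrist_force: [-0.3, 0.9, -1.4]
finger_gap: 0.0857
```

Emit:
{"api": "play_rows", "payload": {"steps": [{"claw": 0,"dp": [0,0,0],"angular": [0,0,0]},{"claw": 0,"dp": [0,0,0],"angular": [0,0,0]},{"claw": 0,"dp": [0,0,0],"angular": [0,0,0]},{"claw": 0,"dp": [0,0,0],"angular": [0,0,0]},{"claw": 0,"dp": [0,0,0],"angular": [0,0,0]},{"claw": 0,"dp": [0,0,0],"angular": [0,0,0]},{"claw": 0,"dp": [0,0,0],"angular": [0,0,0]},{"claw": 0,"dp": [0,0,0],"angular": [0,0,0]}]}}

```text
clock: 23.55
tcp_pos: [0.4271, -0.2328, 0.192]
orientation: [0.0, 0.753, 0.658, -0.0]
wrist_force: [-0.1, -0.0, -0.2]
finger_gap: 0.0852
```

Run:
```python
from h import *
im,d,W=cam('wrist','o.png')
for x in forks(im,W): print(x)
tool((.4273,-.2354,.0155),-97.8)
```

```text
(array([259., 167.]), array([ 427. , -235.6,  111.4,   33.6]), 'ang', np.float32(82.0), 'ztop', np.float64(0.026))
tcp [ 0.4271 -0.2328  0.192 ] phi 82.23 tilt 0.0 dp tool [-0.0025  0.0005  0.1765] turn z 0.03 gap 0.0850930499983765 F [-0.2  0.   0. ] t 23.6
```

View pics/o.png

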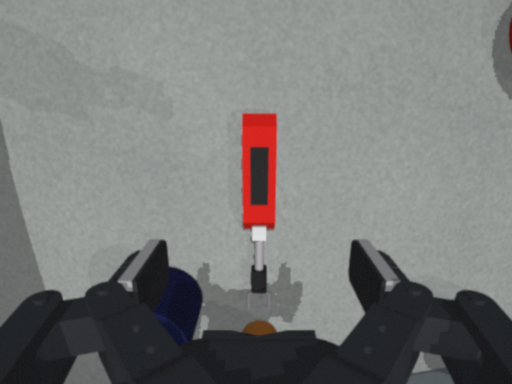

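Fork 1 is centred at (259,167), and the mug and jar are clear of the grasp. I'll descend and grip.

Emit:
{"api": "play_rows", "payload": {"force": 70, "steps": [{"claw": 0,"dp": [-0.0025,0,0.035],"angular": [0,0,0]},{"claw": 0,"dp": [0,0,0.035],"angular": [0,0,0]},{"claw": 0,"dp": [0,0,0.035],"angular": [0,0,0]},{"claw": 0,"dp": [0,0,0.035],"angular": [0,0,0]},{"claw": 0,"dp": [0,0,0.025],"angular": [0,0,0]},{"claw": 0,"dp": [0,0,0.011],"angular": [0,0,0]},{"claw": 0,"dp": [0,0,0],"angular": [0,0,0]},{"claw": 0,"dp": [0,0,0],"angular": [0,0,0]}]}}

```text
clock: 24.27
tcp_pos: [0.4263, -0.2352, 0.0156]
orientation: [-0.001, 0.754, 0.657, -0.0]
wrist_force: [1.0, 0.4, 0.1]
finger_gap: 0.0854
```

Emit:
{"api": "play_rows", "payload": {"steps": [{"claw": 255,"dp": [0,0,0],"angular": [0,0,0]},{"claw": 255,"dp": [0,0,0],"angular": [0,0,0]},{"claw": 255,"dp": [0,0,0],"angular": [0,0,0]},{"claw": 255,"dp": [0,0,0],"angular": [0,0,0]},{"claw": 255,"dp": [0,0,0],"angular": [0,0,0]},{"claw": 255,"dp": [0,0,0],"angular": [0,0,0]},{"claw": 255,"dp": [0,0,0],"angular": [0,0,0]},{"claw": 255,"dp": [0,0,0],"angular": [0,0,0]}]}}

```text
clock: 24.93
tcp_pos: [0.4276, -0.2362, 0.0173]
orientation: [0.001, 0.754, 0.657, 0.0]
wrist_force: [-0.9, -0.3, 6.2]
finger_gap: 0.032
```

Emit:
{"api": "play_rows", "payload": {"steps": [{"claw": 255,"dp": [0,0,-0.03],"angular": [0,0,0]},{"claw": 255,"dp": [0,0,-0.03],"angular": [0,0,0]},{"claw": 255,"dp": [0,0,-0.03],"angular": [0,0,0]},{"claw": 255,"dp": [0,0,-0.03],"angular": [0,0,0]},{"claw": 255,"dp": [0,0,0],"angular": [0,0,-5.8]},{"claw": 255,"dp": [0,0,0],"angular": [0,0,-5.9]},{"claw": 255,"dp": [0,0,0],"angular": [0,0,0]},{"claw": 255,"dp": [0,0,0],"angular": [0,0,0]}]}}

```text
clock: 25.6
tcp_pos: [0.4264, -0.2353, 0.136]
orientation: [-0.0, 0.684, 0.73, 0.0]
wrist_force: [0.1, -0.1, -1.3]
finger_gap: 0.0321
```

Run:
```python
from h import *
for i in range(3): im,d,W=cam('wrist')
held(im,W);tool((*lane(1),.135),93.9)
```

```text
rear edge tool x 0.0614 -> origin tool x -0.0006 z of edge 0.0026
crease (50mm) tool x 0.0525 y range [-0.0166  0.0164] top z -0.0082 tilt fit dz/dx 0.001
tcp [ 0.4263 -0.2352  0.1356] phi 93.79 tilt 0.06 dp tool [0.4372 0.0469 0.0008] turn z -0.11 gap 0.03203410181576857 F [-0.4  0.2 -2.5] t 25.75
```

Emit:
{"api": "play_rows", "payload": {"steps": [{"claw": 255,"dp": [0.0364,0.0039,0],"angular": [0,0,-0.1]},{"claw": 255,"dp": [0.0364,0.0039,0],"angular": [0,0,0]},{"claw": 255,"dp": [0.0364,0.0039,0],"angular": [0,0,0]},{"claw": 255,"dp": [0.0364,0.0039,0],"angular": [0,0,0]},{"claw": 255,"dp": [0.0364,0.0039,0],"angular": [0,0,0]},{"claw": 255,"dp": [0.0364,0.0039,0],"angular": [0,0,0]},{"claw": 255,"dp": [0.0364,0.0039,0],"angular": [0,0,0]},{"claw": 255,"dp": [0.0364,0.0039,0],"angular": [0,0,0]}]}}

```text
clock: 26.42
tcp_pos: [0.4371, 0.0589, 0.1358]
orientation: [-0.0, 0.683, 0.731, -0.0]
wrist_force: [0.6, 0.3, -1.9]
finger_gap: 0.0322
```

Emit:
{"api": "play_rows", "payload": {"steps": [{"claw": 255,"dp": [0.0364,0.0039,0],"angular": [0,0,0]},{"claw": 255,"dp": [0.0364,0.0039,0],"angular": [0,0,0]},{"claw": 255,"dp": [0.0364,0.0039,0],"angular": [0,0,0]},{"claw": 255,"dp": [0.0364,0.0039,0],"angular": [0,0,0]},{"claw": 255,"dp": [0,0,0],"angular": [0,0,0]},{"claw": 255,"dp": [0,0,0],"angular": [0,0,0]},{"claw": 255,"dp": [0,0,0],"angular": [0,0,0]},{"claw": 255,"dp": [0,0,0],"angular": [0,0,0]}]}}

```text
clock: 27.08
tcp_pos: [0.4427, 0.2025, 0.1357]
orientation: [-0.0, 0.683, 0.731, -0.001]
wrist_force: [0.6, -1.2, -1.7]
finger_gap: 0.0323
```

Run:
```python
from h import *
for i in range(2): im,d,W=cam('wrist')
held(im,W);clips(im,W);tool((*lane(1),.0458),93.9)
```

```text
rear edge tool x 0.0615 -> origin tool x -0.0005 z of edge 0.0029
crease (50mm) tool x 0.0526 y range [-0.0168  0.0166] top z -0.008 tilt fit dz/dx 0.001
[259. 106.] lane-frame x [-0.0737 -0.0564] y [-0.0171  0.0153] mid y -0.0009 z 0.0556
[354. 107.] lane-frame x [-0.0738 -0.055 ] y [0.0481 0.0813] mid y 0.0647 z 0.0556
[445. 109.] lane-frame x [-0.0736 -0.0547] y [0.1138 0.1473] mid y 0.1305 z 0.0556
[505. 113.] lane-frame x [-0.0731 -0.0537] y [0.179  0.1847] mid y 0.1819 z 0.055
[486. 269.] lane-frame x [0.0554 0.0747] y [0.1792 0.2127] mid y 0.1959 z 0.0553
[399. 273.] lane-frame x [0.059  0.0733] y [0.1132 0.1209] mid y 0.1171 z 0.0553
[433. 276.] lane-frame x [0.0591 0.0787] y [0.1395 0.1475] mid y 0.1435 z 0.0554
[357. 273.] lane-frame x [0.0589 0.07  ] y [0.0741 0.0815] mid y 0.0778 z 0.0553
tcp [0.443  0.2022 0.1359] phi 93.85 tilt 0.03 dp tool [0.0018 0.0013 0.0901] turn z -0.05 gap 0.03219041152413035 F [ 0.2 -1.1 -2.3] t 27.1833
```

Emit:
{"api": "play_rows", "payload": {"steps": [{"claw": 255,"dp": [0.002,0.0006,0.015],"angular": [0,0,0]},{"claw": 255,"dp": [0,0,0.02],"angular": [0,0,0]},{"claw": 255,"dp": [0,0,0.02],"angular": [0,0,0]},{"claw": 255,"dp": [0,0,0.01],"angular": [0,0,0]},{"claw": 255,"dp": [0,0,0.008],"angular": [0,0,0]},{"claw": 255,"dp": [0,0,0.008],"angular": [0,0,0]},{"claw": 255,"dp": [0,0,0.008],"angular": [0,0,0]},{"claw": 255,"dp": [0,0,0.003],"angular": [0,0,0]}]}}

```text
clock: 27.85
tcp_pos: [0.4453, 0.2055, 0.0468]
orientation: [0.001, 0.682, 0.731, 0.002]
wrist_force: [-14.7, -4.0, 51.2]
finger_gap: 0.032
```

Run:
```python
from h import *
for i in range(2): im,d,W=cam('wrist')
tool((*lane(1),.0458),93.9)
held(im,W)
for x in forks(im,W): print(x)
```

```text
tcp [0.4453 0.2055 0.047 ] phi 93.93 tilt 0.24 dp tool [-0.0013 -0.0012  0.0011] turn z 0.03 gap 0.0322692045469373 F [-4.5 -1.4 19.3] t 27.95
rear edge tool x 0.0551 -> origin tool x -0.0069 z of edge -0.0036
crease (50mm) tool x 0.0522 y range [-0.017  0.017] top z -0.0085 tilt fit dz/dx 0.004
(array([258., 223.]), array([445.2, 211.3,  35.4,  98.7]), 'ang', np.float32(-86.3), 'ztop', np.float64(0.056))
(array([484., 249.]), array([562.1, 205.7,  30.3, 116.8]), 'ang', np.float32(-71.3), 'ztop', np.float64(0.0557))
(array([396., 204.]), array([509.7, 226. ,  39.3,  73.5]), 'ang', np.float32(-90.0), 'ztop', np.float64(0.0558))
(array([400., 328.]), array([493.1, 203.4,   2.1,   8.5]), 'ang', np.float32(-44.1), 'ztop', np.float64(0.0963))
```

The top reads 0.056, the same as the others, so it is down. I'll release and move to the block.

Emit:
{"api": "play_rows", "payload": {"steps": [{"claw": 100,"dp": [0,0,0],"angular": [0,0,0]},{"claw": 100,"dp": [0,0,0],"angular": [0,0,0]},{"claw": 100,"dp": [0,0,0],"angular": [0,0,0]},{"claw": 100,"dp": [0,0,-0.004],"angular": [0,0,0]},{"claw": 100,"dp": [0,0,-0.03],"angular": [0,0,0]},{"claw": 100,"dp": [0,0,-0.03],"angular": [0,0,0]},{"claw": 100,"dp": [0,0,-0.03],"angular": [0,0,0]},{"claw": 100,"dp": [-0.02,0,0],"angular": [0,0,0]}]}}

```text
clock: 28.62
tcp_pos: [0.4484, 0.1881, 0.1438]
orientation: [0.002, 0.681, 0.732, 0.004]
wrist_force: [1.0, -0.9, 0.6]
finger_gap: 0.0521
```

Emit:
{"api": "play_rows", "payload": {"steps": [{"claw": 100,"dp": [-0.03,0,0],"angular": [0,0,0]},{"claw": 100,"dp": [-0.03,0,0],"angular": [0,0,0]},{"claw": 100,"dp": [-0.02,0,0],"angular": [0,0,0]},{"claw": 100,"dp": [0,0,0],"angular": [0,0,0]},{"claw": 100,"dp": [0,0,0],"angular": [0,0,0]},{"claw": 100,"dp": [0,0,0],"angular": [0,0,0]},{"claw": 100,"dp": [0,0,0],"angular": [0,0,0]},{"claw": 100,"dp": [0,0,0],"angular": [0,0,0]}]}}

```text
clock: 29.28
tcp_pos: [0.4503, 0.1066, 0.1379]
orientation: [-0.0, 0.682, 0.732, -0.0]
wrist_force: [-0.1, 0.0, -0.4]
finger_gap: 0.0522
```

Run:
```python
from h import *
im,d,W=cam('wrist','p.png')
for k in(1,2,3): profile(im,W,k)
for x in forks(im,W): print(x)
tool((*(lane(1)+.100*LX),.032),93.9)
```

```text
block 380 x [0.1104 0.1226 0.1369] z 0.0534
red 559 x [-0.0364  0.0376  0.0539] z 0.0552
block 6 x [0.0776 0.0834 0.1357] z 0.0465
yellow 145 x [0.08   0.0845 0.0898] z 0.0533
red 610 x [-0.0375  0.0383  0.0572] z 0.0553
block 1 x [0.1697 0.1697 0.1697] z 0.0476
yellow 88 x [0.0804 0.0849 0.0903] z 0.0532
red 626 x [-0.0414  0.0368  0.0577] z 0.0555
(array([261.,  75.]), array([445.7, 195. ,  34.3,  92.4]), 'ang', np.float32(-86.4), 'ztop', np.float64(0.056))
(array([353.,  74.]), array([512.5, 199.4,  37.6,  98.2]), 'ang', np.float32(-86.3), 'ztop', np.float64(0.0559))
(array([438.,  74.]), array([572.9, 206.1,  41.6, 106.3]), 'ang', np.float32(-89.7), 'ztop', np.float64(0.0561))
tcp [0.4503 0.1066 0.1379] phi 94.07 tilt 0.01 dp tool [-0.0023  0.0005  0.1059] turn z 0.17 gap 0.051818908250631714 F [-0.  -0.4 -0.1] t 29.3333
```

The block is at 123.5 mm, so this tube is about 25 mm out already. I'll grip there and pull about 62 mm.

Emit:
{"api": "play_rows", "payload": {"force": 50, "steps": [{"claw": 100,"dp": [-0.026,0,0.03],"angular": [0,0,0]},{"claw": 100,"dp": [0,0,0.03],"angular": [0,0,0]},{"claw": 100,"dp": [0,0,0.03],"angular": [0,0,0]},{"claw": 100,"dp": [0,0,0.016],"angular": [0,0,0]},{"claw": 255,"dp": [0,0,0],"angular": [0,0,0]},{"claw": 255,"dp": [0,0,0],"angular": [0,0,0]},{"claw": 255,"dp": [0,0,0],"angular": [0,0,0]},{"claw": 255,"dp": [0,0,0],"angular": [0,0,0]}]}}

```text
clock: 30.0
tcp_pos: [0.4533, 0.0803, 0.0332]
orientation: [0.001, 0.682, 0.731, 0.001]
wrist_force: [0.6, 1.5, -3.3]
finger_gap: 0.0168
```

Emit:
{"api": "play_rows", "payload": {"steps": [{"claw": 255,"dp": [0,0,0],"angular": [0,0,0]},{"claw": 255,"dp": [-0.008,0,0],"angular": [0,0,0]},{"claw": 255,"dp": [-0.012,0,0],"angular": [0,0,0]},{"claw": 255,"dp": [-0.012,0,0],"angular": [0,0,0]},{"claw": 255,"dp": [-0.012,0,0],"angular": [0,0,0]},{"claw": 255,"dp": [-0.01,0,0],"angular": [0,0,0]},{"claw": 255,"dp": [-0.006,0,0],"angular": [0,0,0]},{"claw": 255,"dp": [-0.002,0,0],"angular": [0,0,0]}]}}

```text
clock: 30.67
tcp_pos: [0.4566, 0.0204, 0.0323]
orientation: [-0.003, 0.682, 0.731, 0.004]
wrist_force: [1.6, 21.4, -0.7]
finger_gap: 0.0172
```

Run:
```python
from h import *
im,d,W=cam('wrist')
im,d,W=cam('wrist')
profile(im,W,1)
tool((*(lane(1)+.180*LX),.032),93.9)
```

```text
block 1196 x [0.0929 0.1812 0.1968] z 0.0526
yellow 724 x [0.0816 0.0865 0.0912] z 0.0532
tcp [0.4567 0.0205 0.0323] phi 94.03 tilt 0.44 dp tool [0.004  0.     0.0003] turn z 0.13 gap 0.01735254262266985 F [ 1.5 15.7 -0.4] t 30.7667
```

The button is out. I'll release, back off upwards and do the final check, including a search for a fourth fork and a look at the bystanders.

Emit:
{"api": "play_rows", "payload": {"steps": [{"claw": 120,"dp": [0.003,0,0],"angular": [0,0,0]},{"claw": 120,"dp": [0,0,0],"angular": [0,0,0]},{"claw": 120,"dp": [0,0,0],"angular": [0,0,0]},{"claw": 120,"dp": [0,0,-0.02],"angular": [0,0,0]},{"claw": 120,"dp": [0,0,-0.04],"angular": [0,0,0]},{"claw": 120,"dp": [0,0,-0.04],"angular": [0,0,0]},{"claw": 120,"dp": [0,0,-0.04],"angular": [0,0,0]},{"claw": 120,"dp": [0,0,-0.04],"angular": [0,0,0]}]}}

```text
clock: 31.43
tcp_pos: [0.4559, 0.0204, 0.2141]
orientation: [0.0, 0.682, 0.731, -0.0]
wrist_force: [1.5, -0.5, -0.4]
finger_gap: 0.0448
```

Emit:
{"api": "play_rows", "payload": {"steps": [{"claw": 120,"dp": [0.035,0.01,-0.02],"angular": [0,0,0]},{"claw": 120,"dp": [0.035,0.01,-0.02],"angular": [0,0,0]},{"claw": 120,"dp": [0.035,0.01,-0.02],"angular": [0,0,0]},{"claw": 120,"dp": [0.035,0.01,-0.02],"angular": [0,0,0]},{"claw": 120,"dp": [0.02,0.01,0],"angular": [0,0,0]},{"claw": 120,"dp": [0,0,0],"angular": [0,0,0]},{"claw": 120,"dp": [0,0,0],"angular": [0,0,0]},{"claw": 120,"dp": [0,0,0],"angular": [0,0,0]}]}}

```text
clock: 32.1
tcp_pos: [0.4947, 0.1833, 0.2915]
orientation: [-0.0, 0.682, 0.731, -0.001]
wrist_force: [0.6, -0.4, -0.7]
finger_gap: 0.0451
```

Run:
```python
from h import *
im,d,W=cam('wrist')
for k in(1,2,3): print(k,lane(k));profile(im,W,k)
for x in forks(im,W): print(x)
tool((.5,.2,.3),93.9)
A=cam('scene');B=cam('side')
f=cv2.resize(np.vstack([np.hstack([A[0],B[0]]),np.hstack([im,im*0])]),(800,600))
cv2.imwrite('pics/q.png',f[:,:,::-1])
```

```text
1 [0.4442 0.2041]
block 107 x [0.1686 0.1811 0.1956] z 0.0531
yellow 49 x [0.0801 0.0843 0.0893] z 0.0532
red 297 x [-0.0536 -0.0306  0.0556] z 0.0551
2 [0.50964912 0.2085608 ]
block 114 x [0.1685 0.1806 0.195 ] z 0.0533
yellow 45 x [0.0802 0.0844 0.0894] z 0.0533
red 305 x [-0.0545 -0.0305  0.0568] z 0.0553
3 [0.57509824 0.2130216 ]
yellow 29 x [0.0808 0.0846 0.0897] z 0.0536
red 291 x [-0.054  -0.031   0.0564] z 0.0555
(array([219., 138.]), array([445.1, 201.5,  34.4, 112.2]), 'ang', np.float32(-86.1), 'ztop', np.float64(0.056))
(array([274., 138.]), array([512.3, 206.1,  35.1, 112. ]), 'ang', np.float32(-85.9), 'ztop', np.float64(0.056))
(array([325., 138.]), array([574.2, 209.8,  34.9, 111.4]), 'ang', np.float32(-86.8), 'ztop', np.float64(0.0562))
(array([417., 332.]), array([548.5, 182.2,   1.6,   8.3]), 'ang', np.float32(-50.7), 'ztop', np.float64(0.3436))
(array([380., 360.]), array([ 723.9, -150. ,   38.9,  116.2]), 'ang', np.float32(-47.4), 'ztop', np.float64(0.0363))
tcp [0.4946 0.183  0.2915] phi 93.94 tilt 0.09 dp tool [ 0.0166  0.0066 -0.0086] turn z 0.04 gap 0.04539369484276402 F [-0.5 -0.9 -0. ] t 32.15
```

View pics/q.png

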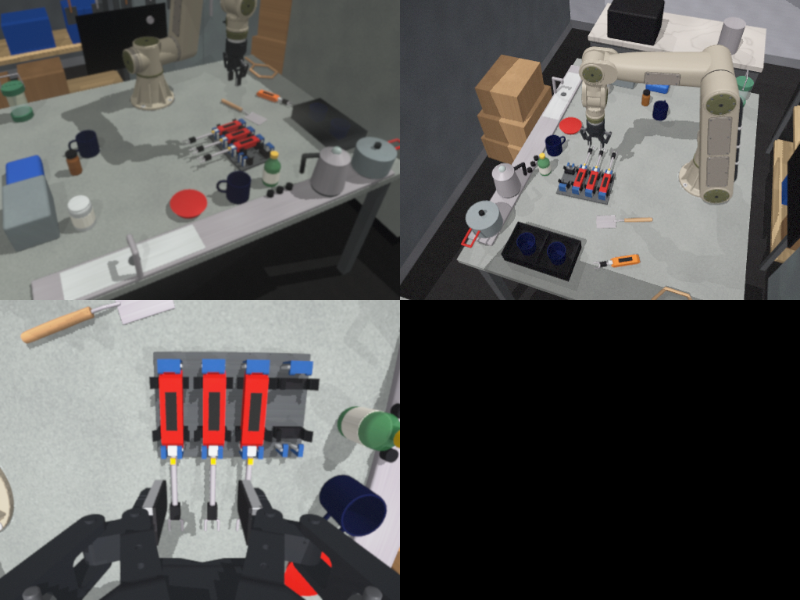

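All three forks lie in lanes 1 to 3, tops level, yellow buttons out at about (173,461), (211,461) and (250,461). Lane 4 is empty, no fourth red fork is visible, the bystanders stand where they were, and the gripper is clear.

```bash
python3 -c "
from workcell import env
print(env.hand_in())"
```

```text
the job is handed in; nothing more can be done
None
```

All three forks I found are snapped into the rack (lanes 1, 2 and 3), tines towards the gap side, with their tubes drawn out and locked. I handed the job in at about 32 s; the hand-in gives no verdict.

**Last checks:**
- **Seating:** all three handle tops read 0.056 m, which is fully down once the cameras' usual 2 mm bias is taken off. Their angles are within about 0.015 rad of the lane.
- **Tubes:** in lanes 1 and 2 the grip blocks sit about 181 mm ahead of the lane middle. In the last check the gripper hid lane 3's block; an earlier look put it at about 182 mm.
- **Lock buttons:** all three yellow buttons are visible at the same place and height.
- **Counter:** the bystanders and the orange look-alike look unmoved by eye. I saw no fourth fork, and the gripper is clear of everything.

**What disagreed or went less cleanly:**
- **Lane 2 fork:** the last rough measurement put it 2.6 mm off across the lane. That is more than the cheeks should allow, so I put it down to camera error; it is within the 4 mm limit.
- **Lane 3 fork:** its tube was already partly out, so the gripper caught the tube and hooked the block. The pull peaked at about 70 N, against the 120 N limit.
- **Lane 2 regrip:** my first grip on that fork was too shallow, so I set it down and gripped it again.

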